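Fit the sharpening wheel and set its instrument rests with the gap gauge

ROBOT

A 6-joint arm with a two-finger parallel gripper is mounted at the origin on a cart in front of the work surface, level with it; the furniture and walls round the work are solid. World frame = base frame: x ahead of the robot, y to its left, z up, the work surface at z = 0. Lengths are in m, angles in rad, forces in N, time in s.
With the tool pointing down it reaches from about 0.425 to 1.125 m from the base axis. Payload 14.9 kg.
Tool frame: the origin (TCP) lies between the finger pads; the fingertips stand 19 mm ahead of it and the grasp point (between the pads) is the TCP; z points along the fingers, y is the line along which they close (so a half turn about z gives the same grasp; the last joint's range is limited). The gripper opens to 91 mm and grips with 3 to 60 N. Pads are 32 mm wide; open, the fingers measure 118 mm over their backs; the gripper's body (76 mm by 178 mm) begins 60 mm behind the grasp point.
Start: joints at [1.075, 0.379, 1.734, -0, 1.028, -0.033], TCP at [0.313, 0.626, 0.233] pointing down, gripper open.
Joint ranges: [-2.77, 2.77], [-0.74, 2.19], [0, 2.66], [-1.06, 4.2], [0.31, 2.87], [-3.08, 3.08]. Speed limits (rad/s): [1.89, 1.89, 2.39, 3.14, 3.14, 3.14].

INTERFACE

Orientations are given as a rotation vector (axis times angle).
In Python, from plant import r, viewer gives the robot as it stands.
- The arm moves only by the tool play_rows, never from a script. Its argument "commands" is a list of rows, each an object of numbers: "dx", "dy", "dz": the shift along the tool's x, y, z in mm; "wx", "wy", "wz": the turn, a rotation vector about the tool's x, y, z in degrees. In form: [{"dx": .., "dy": .., "dz": .., "wx": .., "wy": .., "wz": ..}, ...]. A call has 1 to 8 rows; each row is the pose to reach, as a shift and turn from the pose commanded when the call began, along the tool's axes at that moment; what a row does not reach only later rows make up. A row lasts 1/10 s, in which the tool goes at most 50 mm and 8.59 degrees, less where a joint would pass 70% of its speed; a pose out of reach is approached as far as the arm can. A call with a gripper value outside its range is refused whole. "fingers" is the finger opening in mm, from 0 to 91.2, set as the call begins (left out, the last holds). The fingers move at their own pace and stop on an object; "grip_force" is the grip in N (left out, the last holds). Time passes only in rows, so rows that repeat a pose let the fingers close. It gives the time, the measured TCP pose, the force, the opening and the grip force at its end, in the units of the state.
- r.sense(): the state, without advancing time (a new reading comes with each control period).
- viewer.read_camera(name): name is "scene" or "side" or "wrist"; returns a dict with "image" (400x640x3 uint8, blue, green, red), "mtx" (3x3 intrinsics, pixels), "k1" (the pictures are not rectified: a ray, as slopes to the right and down, at radius r is drawn at 1 + k1 r^2 times it, then the intrinsics apply), "R" (3x3) and "t" (3): a world point X has camera coordinates R X + t; the wrist camera has in their place "hand_eye" (4x4, takes a point from camera to tool coordinates, whose origin is the TCP and whose axes are the flange's). Camera axes: x right, y down, z forward; pixel columns grow to the right and rows downward; lengths in m; the calibration is good to about 2 mm. A picture is of the moment at which its call begins: read the wrist's pose just before it. There is no depth.
- r.finish_job(): hands the job in; it is judged then, once.
The state is a dict: "time": time; "joint_pos": joint angles; "qd": joint speeds; "effort": joint torques, N m; "tcp_pos": TCP position; "eef_rot": TCP orientation; "force": force on the tool from outside, world axes, zero at the start; "wrist_torque": the same for the moment, N m; "width": finger opening in m; "grasp_force": force on a finger pad.
Only numpy, scipy, OpenCV 4.12 (cv2) and the standard library are available. Lean on these libraries where they do the work, as an engineer would, in place of code of your own. Each camera call takes 0.05 s, during which the arm holds its last target. There are 200 camera calls.

TASK

Get the small sharpening machine ready: lift its hinged guard back until it rests on its stop, slide the grinding wheel over the upright spindle until it sits on its seat, then set every instrument rest round the wheel to the gauge's thickness by pushing the gap gauge straight down between wheel rim and rest until its stop bar sits on them, and drawing it out again. Finish with the gauge back upright in its stand, fully down, and the guard gently lowered shut; leave the dropper bottle, jar, tissue box and loupe where they are.

Things in the scene. Friction and masses are not known exactly. Their poses are not given: they have to be found in the camera images.
- machine: the sharpening machine, fixed: grey housing 205 x 200 mm, deck 40 mm high. Origin: on the work surface below the spindle axis; its front (switch, dial) faces -x of its frame, the guard hinges are at the back
- spindle (a point): centre of the wheel seat on the spindle axis, 46 mm above the work surface. The seat is a 42 mm flange; the shaft is 15 mm thick with a coned end and its top is 53 mm above this point; z up
- guard (a joint): angle of the hinged guard: 0 shut (level), 1.75 on its stop, leaning back past upright, where it stays by its weight; released below about 1.55 it falls shut. 0.25 kg
- guard_hinge (a point): middle of the guard's hinge axis, 128 mm above the surface, 80 mm behind the spindle; the axis lies along y of the machine's frame
- guard_bar (a point): middle of the guard's handle: round bar, 12 mm thick, 100 mm long, parallel to the hinge, 185 mm from it; 49 mm of free space between bar and guard frame, 84 mm between its two arms. Pinched across from above it can turn between the pads while it is led along the arc
- wheel: grinding wheel, grey, 100 mm across and 22 mm thick, with a steel hub 37 mm across on top up to 44 mm; bore 17.4 mm right through; 0.45 kg. Origin: centre of its underside, z up. Starts flat on the work surface
- gauge: gap gauge, 0.11 kg: flat blade 8 mm thick (along its x), 26 mm wide (along y), reaching 22.5 mm below the origin, its last 9.5 mm tapering to a 2 mm nose; origin: centre of the stop bar's underside. Stop bar 44 (x) x 14 x 10 mm on top of the blade, grey handle above it 12 (x) x 26 (y) mm, up to 71 mm above the origin. z up when upright. Usable either way round
- gauge_nose (a point): tip of the gauge's blade, 22.5 mm below the gauge's origin
- gauge_stand: wooden block, fixed, 72 (x) x 56 (y) x 46 mm, one slot in the middle of its top, 11 mm along x by 29 mm along y, 30 mm deep: the gauge stands in it on its stop bar. Origin: centre of the underside, z up
- rest_left: left rest: 38 mm wide steel table on a stiff radial slide (4 N). Origin: on the deck, below the rim of a centred wheel; +x radially outward, z up. Table top is 28 mm up, level with the seated wheel's top face; its inner edge is bevelled, 6 mm back over the top 8 mm. At gap g its upright face is g outside the rim, the table ends at g + 33 mm, its thumb knob at g + 52 mm. May be absent
- rest_left_gap (a joint): gap between that rest and the rim of the centred wheel, m (0 to 0.016; starts at 1 to 3.5 mm); stays where it is pushed. The rest's black thumb knob (15 mm across, axis 19 mm above the rest's origin) can be pressed to push it inward
- rest_front: front rest: as rest_left, same frame and sizes. All rests stand by their own weight (0.67 kg), loose but located, with their feet in shallow sockets in the deck. May be absent
- rest_front_gap (a joint): gap between that rest and the rim of the centred wheel, m (0 to 0.016; starts at 1 to 3.5 mm); stays where it is pushed. The rest's black thumb knob (15 mm across, axis 19 mm above the rest's origin) can be pressed to push it inward
- rest_right: right rest: as rest_left, same frame and sizes. All rests stand by their own weight (0.67 kg), loose but located, with their feet in shallow sockets in the deck. May be absent
- rest_right_gap (a joint): gap between that rest and the rim of the centred wheel, m (0 to 0.016; starts at 1 to 3.5 mm); stays where it is pushed. The rest's black thumb knob (15 mm across, axis 19 mm above the rest's origin) can be pressed to push it inward
- jar: bystander to be left alone: white capped specimen jar, 50 mm across, 58 mm tall; origin at the centre of its underside
- dropper: bystander to be left alone: brown dropper bottle, 29 mm across, 94 mm tall; origin at the centre of its underside
- tissue_box: bystander to be left alone: blue and white tissue box, 58 x 88 x 24 mm; origin at the centre of its underside
- loupe: bystander to be left alone: black loupe, 37 mm across, 40 mm tall; origin at the centre of its underside
There are look-alikes about, which are no part of the job. What is shaped like the wheel but black or yellow is not meant.

How it is judged:
On the way, in this order (a step that is already met when the one before it is completed fails the run):
1. the guard has been lifted back and rests on its stop (value of joint guard above 1.65 rad and velocity of joint guard below 0.5 rad/s), for 0.2 s.
2. the wheel sits on its seat over the spindle (horizontal distance between wheel and spindle below 0.004 m and z of wheel in the frame of spindle between -0.003 and 0.003 m and angle between wheel's own z axis and vertical below 0.06 rad), for 0.2 s.
3. the gauge is fully down in the gap of a rest while the gap of every rest is open to the gauge (5.5 to 10.5 mm) (value of joint rest_left_gap between 0.0055 and 0.0105 m and value of joint rest_front_gap between 0.0055 and 0.0105 m and value of joint rest_right_gap between 0.0055 and 0.0105 m and ((z of gauge_nose in the frame of rest_left below 0.0095 m and x of gauge_nose in the frame of rest_left between -0.001 and 0.01 m and y of gauge_nose in the frame of rest_left between -0.012 and 0.012 m and angle between the z axis of rest_left and the z axis of gauge, either way round below 0.12 rad) or (z of gauge_nose in the frame of rest_front below 0.0095 m and x of gauge_nose in the frame of rest_front between -0.001 and 0.01 m and y of gauge_nose in the frame of rest_front between -0.012 and 0.012 m and angle between the z axis of rest_front and the z axis of gauge, either way round below 0.12 rad) or (z of gauge_nose in the frame of rest_right below 0.0095 m and x of gauge_nose in the frame of rest_right between -0.001 and 0.01 m and y of gauge_nose in the frame of rest_right between -0.012 and 0.012 m and angle between the z axis of rest_right and the z axis of gauge, either way round below 0.12 rad))), for 0.2 s.
At the end, for the whole second after the job is handed in: Guard shut (under 0.04 rad); wheel seated (within 3 mm in height, 4 mm of the axis); gap of every rest 5.5 to 10.5 mm; gauge fully down in its stand's slot (within 4 mm), upright within 0.15 rad; all at rest (all of step 2 and value of joint guard below 0.04 rad and value of joint rest_left_gap between 0.0055 and 0.0105 m and value of joint rest_front_gap between 0.0055 and 0.0105 m and value of joint rest_right_gap between 0.0055 and 0.0105 m and x of gauge in the frame of gauge_stand between -0.006 and 0.006 m and y of gauge in the frame of gauge_stand between -0.006 and 0.006 m and z of gauge in the frame of gauge_stand between 0.042 and 0.05 m and angle between gauge's own z axis and vertical below 0.15 rad and linear speed of each of gauge, wheel below 0.02 m/s); the robot touches nothing.
It fails at once if the guard is slammed: it swings shut faster than 5 rad/s (velocity of joint guard below -5 rad/s).
It fails at once if the jar is moved more than 40 mm (distance of jar from where it was at the start of the episode above 0.04 m).
It fails at once if the dropper is moved more than 40 mm (distance of dropper from where it was at the start of the episode above 0.04 m).
It fails at once if the tissue_box is moved more than 40 mm (distance of tissue_box from where it was at the start of the episode above 0.04 m).
It fails at once if the loupe is moved more than 40 mm (distance of loupe from where it was at the start of the episode above 0.04 m).
Of rest_left, rest_front, rest_right only 2 to 3 are there at a start; the rules pass over those that are not, and their reading is None.
At some moment in a run one of wheel may be knocked a few centimetres aside while the robot is not near it.
It also fails if it takes over 210 s, if anything falls off the work surface, if the arm or the gripper's body presses on something with over 40 N, if the wrist force passes 120 N, or if a joint passes its speed limit or range.

## Working session

There is one attempt and no reset: what is moved stays moved. The work goes in short steps, Python scripts to look and compute and a tool call to move; the robot and the scene stay as the last step left them, time stands still between calls to the robot, and variables do not carry over. Pictures are saved under pics/ and viewed, at most 14 in all, crops included, and the job is handed in when it is done.

Besides the shell and the picture viewer there is one more tool, called in YAML: its name, and indented under it one key for each argument. play_rows: Moves the arm, as the interface text tells. Its arguments: {"type":"object","properties":{"commands":{"type":"array"},"fingers":{"type":"number"},"grip_force":{"type":"number"}},"required":["commands"]}

```bash
mkdir -p pics; ls
cat > h.py <<'E'
import numpy as np, cv2
from scipy.spatial.transform import Rotation as Ro
from plant import r, viewer
def cam(n):
    s=r.sense(); c=viewer.read_camera(n)
    if 'R' in c and c.get('R') is not None:
        R=np.array(c['R']);t=np.array(c['t'])
    else:
        H=np.array(c['hand_eye']);W=np.eye(4);W[:3,:3]=Ro.from_rotvec(s['eef_rot']).as_matrix();W[:3,3]=s['tcp_pos']
        M=np.linalg.inv(W@H);R=M[:3,:3];t=M[:3,3]
    c['Rw']=R;c['tw']=t;return c
def ray(c,p):
    k=np.array(c['mtx']);D=np.array([c['k1'],0,0,0,0],float)
    u=cv2.undistortPoints(np.array([[p]],float),k,D)[0,0]
    d=c['Rw'].T@np.array([u[0],u[1],1]);return -c['Rw'].T@c['tw'],d
def plane(c,p,z):
    o,d=ray(c,p);return o+d*(z-o[2])/d[2]
def proj(c,X):
    q,_=cv2.projectPoints(np.array([X],float).reshape(-1,3),cv2.Rodrigues(c['Rw'])[0],c['tw'],np.array(c['mtx']),np.array([c['k1'],0,0,0,0],float));return q.reshape(-1,2)
def tri(c1,p1,c2,p2):
    o,d=ray(c1,p1);q,e=ray(c2,p2)
    s=np.linalg.lstsq(np.c_[d,-e],q-o,rcond=None)[0];a=o+d*s[0];b=q+e*s[1];return (a+b)/2,np.linalg.norm(a-b)
E
python3 - <<'E'
from h import *
s=r.sense();print(s)
for n in('scene','side','wrist'):
    c=cam(n);cv2.imwrite(f'pics/{n}0.png',c['image']);np.savez(f'{n}0.npz',**{k:v for k,v in c.items()})
    o=-c['Rw'].T@c['tw'];print(n,o,c['Rw'][2],c['mtx'][0][0],c['k1'])
    if n=='wrist':print(c['hand_eye'])
E
```

```text
pics
{'time': 0.0, 'joint_pos': array([ 1.07470199e+00,  3.79391058e-01,  1.73475360e+00, -1.25808862e-05,
        1.02848841e+00, -3.33277415e-02]), 'qd': array([-0.00145285,  0.00102126, -0.00207089, -0.00021199,  0.00044743,
       -0.0002099 ]), 'effort': array([ 7.32417466e-04, -7.63738489e+01, -4.34361792e+01,  6.50617504e-02,
        4.24110680e-02, -8.27917370e-05]), 'tcp_pos': array([0.31235282, 0.62604836, 0.23231394]), 'eef_rot': array([-7.20373072e-01, -3.05761666e+00,  1.58165871e-03]), 'force': array([-0.65987808,  0.56603631,  0.46740205]), 'wrist_torque': array([ 0.00373797, -0.01515154, -0.02539822]), 'grasp_force': 0.0, 'width': 0.09116715583509516}
scene [ 0.0304068  -0.59091342  0.83667624] [ 0.48741721  0.53344438 -0.69127531] 385.96848613391 -0.09147889033557871
side [-1.00550651e-03 -1.13593621e+00  9.39666551e-01] [ 0.3701151   0.74791993 -0.55102685] 457.53483548284436 -0.07756359560932084
wrist [0.24058702 0.66217338 0.38520802] [ 0.25087308 -0.12536157 -0.95986831] 340.73298351450813 -0.03378082709867094
[[ 3.87199720e-05 -9.59858017e-01 -2.80486339e-01  8.03334516e-02]
 [ 9.99999752e-01 -1.59997783e-04  6.85577477e-04  9.96304532e-05]
 [-7.02934230e-04 -2.80486296e-01  9.59857773e-01 -1.52797812e-01]
 [ 0.00000000e+00  0.00000000e+00  0.00000000e+00  1.00000000e+00]]
```

View pics/scene0.png

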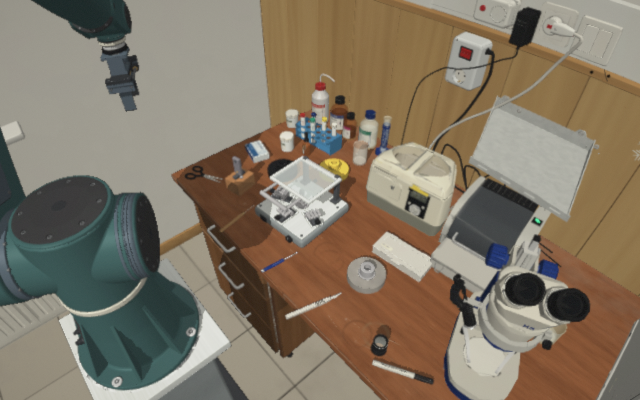

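View pics/side0.png

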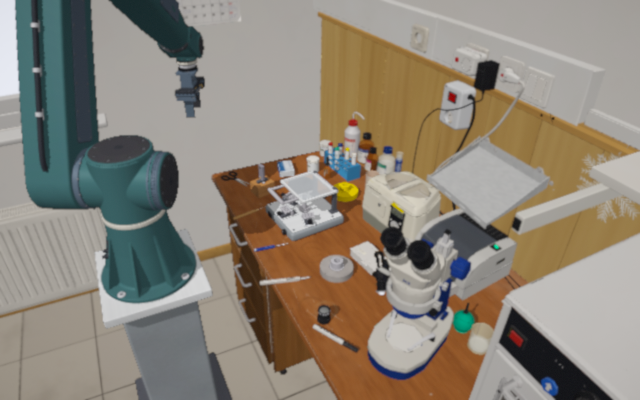

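The scene view shows the grey wheel at (367,273). The look-alikes are a black wheel at (283,168) and a yellow one at (335,168). The machine is at (303,205) with its guard shut, and the gauge and stand are at (238,180). The loupe is at (379,343).

Run:
```python
from h import *
def ld(n):
    d=np.load(f'{n}0.npz');return {k:d[k] for k in d.files}
s,w=ld('scene'),ld('side')
for nm,p,z in [('wheel',(368,267),.044),('black',(283,168),.022),('yellow',(335,168),.022),('stand',(238,180),.046),('loupe',(379,343),.02)]:
    print(nm,plane(s,p,z))
print('wheel side',plane(w,(337,262),.044))
a=cv2.resize(s['image'][140:260,210:370],(800,600),interpolation=cv2.INTER_CUBIC)
cv2.imwrite('pics/c1.png',a)
```

```text
wheel [ 0.51069186 -0.24525909  0.044     ]
black [0.6072245  0.22708202 0.022     ]
yellow [0.73692317 0.11282351 0.022     ]
stand [0.44868484 0.2496168  0.046     ]
loupe [ 0.39152203 -0.39422014  0.02      ]
wheel side [ 0.50504327 -0.25456546  0.044     ]
```

View pics/c1.png

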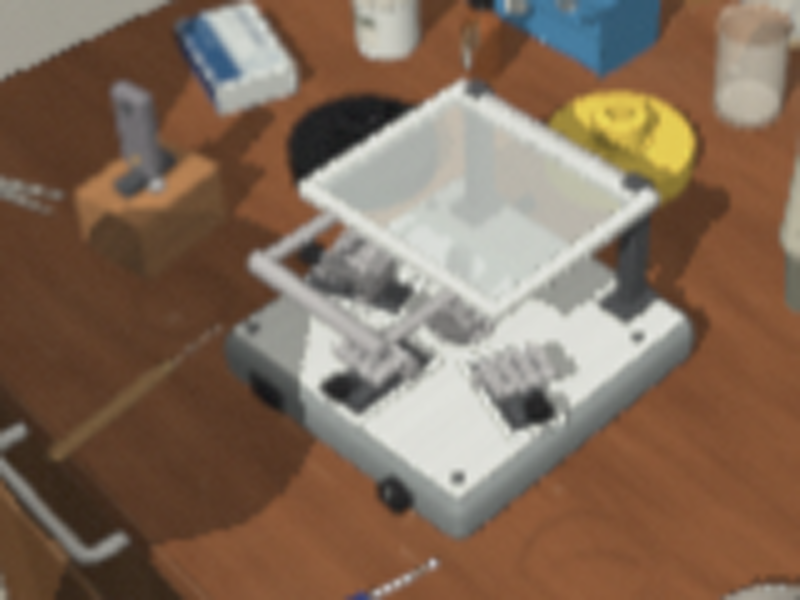

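Run:
```python
from h import *
d=np.load('scene0.npz');s={k:d[k] for k in d.files}
f=lambda x,y:(210+x/5,140+y/5)
for nm,p,z in [('barL',(258,262),.128),('barR',(383,343),.128),('hL',(475,88),.128),('hR',(637,182),.128),('deckFR',(460,500),.04),('deckFL',(235,335),.04),('deckBR',(685,320),.04)]:
    print(nm,plane(s,f(*p),z))
E=Ro.from_rotvec(r.sense()['eef_rot']).as_matrix();print(E.round(3))
```

```text
barL [0.42513947 0.07700262 0.128     ]
barR [ 0.43762471 -0.01588261  0.128     ]
hL [0.61145413 0.11589295 0.128     ]
hR [ 0.62435295 -0.01032762  0.128     ]
deckFR [ 0.4455824 -0.0647976  0.04     ]
deckFL [0.42747438 0.11779957 0.04      ]
deckBR [ 0.63302613 -0.04702594  0.04      ]
[[-0.895  0.447 -0.   ]
 [ 0.447  0.895 -0.001]
 [ 0.    -0.001 -1.   ]]
```

play_rows:
  commands:
    - {"dx": -37, "dy": -34, "wz": 8}
    - {"dx": -74, "dy": -68, "wz": 16}
    - {"dx": -111, "dy": -102, "wz": 24}
    - {"dx": -148, "dy": -136, "wz": 32}
    - {"dx": -185, "dy": -170, "wz": 40}
    - {"dx": -222, "dy": -204, "wz": 48}
    - {"dx": -259, "dy": -238, "wz": 56}
    - {"dx": -296, "dy": -272, "wz": 57}

```text
$.commands[0]: bad value
```

```bash
cat >> h.py <<'E'
def go(X,yaw=None,tilt=None):
    "shift (mm) & turn (deg) in tool axes to reach TCP X with tool down, tool y at yaw deg"
    s=r.sense();E=Ro.from_rotvec(s['eef_rot']).as_matrix()
    d=E.T@(np.array(X)-s['tcp_pos'])*1000
    out='d '+str(d.round(1))
    if yaw is not None:
        a=np.radians(yaw);y=np.array([np.cos(a),np.sin(a),0]);z=np.array([0,0,-1.]);T=np.c_[np.cross(y,z),y,z]
        out+=' w '+str(np.degrees(Ro.from_matrix(E.T@T).as_rotvec()).round(2))
    print(out)
E
python3 - <<'E'
from h import *
go([.53,.045,.25],6)
E
```

```text
d [-454.2 -422.8  -17.2] w [-4.000e-02  2.000e-02  5.748e+01]
```

All keys appear to be required.

play_rows:
  commands:
    - {"dx": -37, "dy": -34, "dz": 0, "wx": 0, "wy": 0, "wz": 8}
    - {"dx": -74, "dy": -68, "dz": 0, "wx": 0, "wy": 0, "wz": 16}
    - {"dx": -111, "dy": -102, "dz": 0, "wx": 0, "wy": 0, "wz": 24}
    - {"dx": -148, "dy": -136, "dz": 0, "wx": 0, "wy": 0, "wz": 32}
    - {"dx": -185, "dy": -170, "dz": 0, "wx": 0, "wy": 0, "wz": 40}
    - {"dx": -222, "dy": -204, "dz": 0, "wx": 0, "wy": 0, "wz": 48}
    - {"dx": -259, "dy": -238, "dz": 0, "wx": 0, "wy": 0, "wz": 56}
    - {"dx": -296, "dy": -272, "dz": -5, "wx": 0, "wy": 0, "wz": 57}

```text
time: 0.95
tcp_pos: [0.4551, 0.2508, 0.2373]
eef_rot: [-2.098, -2.338, 0.001]
force: [0.2, 0.1, -0.1]
width: 0.091
grasp_force: 0.0
```

Run:
```python
from h import *
c=cam('wrist');cv2.imwrite('pics/w1.png',c['image']);np.savez('w1.npz',**c)
go([.53,.045,.25],6)
```

```text
d [-208.    50.6  -11.5] w [0.01 0.08 0.22]
```

View pics/w1.png

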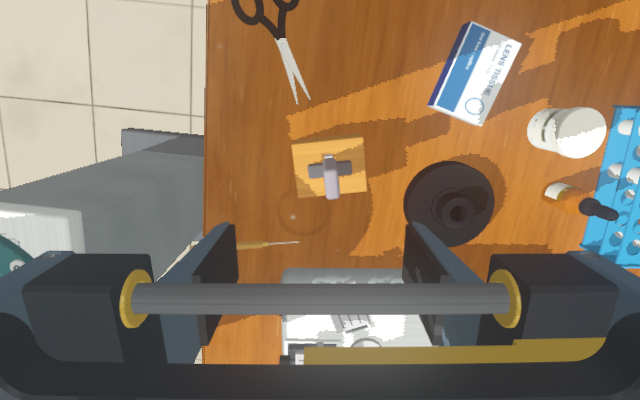

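Wrist view: the gauge stands in its block, with block-top corners near (291,143), (363,137), (368,191) and (298,198). The stop bar is at (330,168) and the handle leans toward (332,190). The black wheel is at (449,203) and the jar and tissue box are at upper right.

play_rows:
  commands:
    - {"dx": -49, "dy": 7, "dz": 0, "wx": 0, "wy": 0, "wz": 0}
    - {"dx": -98, "dy": 14, "dz": -5, "wx": 0, "wy": 0, "wz": 0}
    - {"dx": -147, "dy": 21, "dz": -10, "wx": 0, "wy": 0, "wz": 0}
    - {"dx": -196, "dy": 28, "dz": -10, "wx": 0, "wy": 0, "wz": 0}
    - {"dx": -245, "dy": 35, "dz": -10, "wx": 0, "wy": 0, "wz": 0}
    - {"dx": -294, "dy": 42, "dz": -10, "wx": 0, "wy": 0, "wz": 0}
    - {"dx": -343, "dy": 49, "dz": -10, "wx": 0, "wy": 0, "wz": 0}
    - {"dx": -343, "dy": 49, "dz": -10, "wx": 0, "wy": 0, "wz": 0}

```text
time: 1.8
tcp_pos: [0.5436, -0.0867, 0.2478]
eef_rot: [2.096, 2.339, -0.0]
force: [-0.1, -0.4, 0.4]
width: 0.0911
grasp_force: 0.0
```

Run:
```python
from h import *
d=np.load('w1.npz');s={k:d[k] for k in d.files}
for p in [(291,143),(363,137),(368,191),(298,198)]: print('stand',plane(s,p,.046))
print('bar',plane(s,(330,168),.056))
for p,z in [((332,192),.117)]: print('top',plane(s,p,z))
c=cam('wrist');cv2.imwrite('pics/w2.png',c['image']);np.savez('w2.npz',**c)
```

```text
stand [0.42137868 0.28579598 0.046     ]
stand [0.49246931 0.29955892 0.046     ]
stand [0.50563336 0.24476561 0.046     ]
stand [0.43357688 0.22924808 0.046     ]
bar [0.46280574 0.26660087 0.056     ]
top [0.46377116 0.25837302 0.117     ]
```

View pics/w2.png

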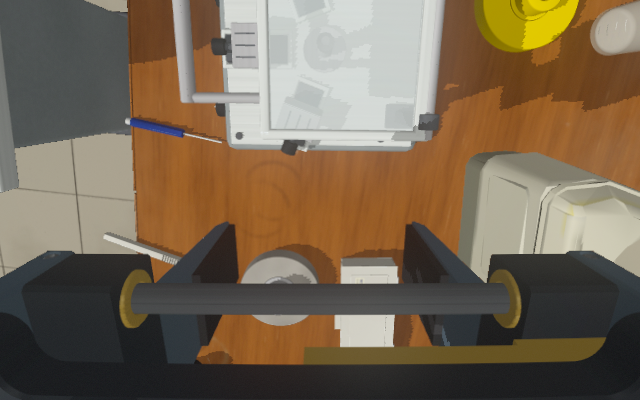

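Wrist view: guard handle bar runs from (180,0) to (187,97) with its right arm at (225,98). The right hinge post is at (430,122), and the front and right rests show through the guard.

Run:
```python
from h import *
d=np.load('w2.npz');s={k:d[k] for k in d.files}
for nm,p,z in [('bar0',(180,5),.128),('bar1',(186.5,90),.128),('arm',(225,98),.128),('frFR',(264,135),.128),('frBR',(418,135),.128),('hinge',(430,122),.128),('deckFR',(231,147),.04),('deckBR',(410,148),.04),('scr',(239,135),.04)]: print(nm,plane(s,p,z))
```

```text
bar0 [0.42626491 0.04839604 0.128     ]
bar1 [ 0.43169371 -0.01066767  0.128     ]
arm [ 0.46151046 -0.01355443  0.128     ]
frFR [ 0.49333757 -0.03856791  0.128     ]
frBR [ 0.61464442 -0.02515216  0.128     ]
hinge [ 0.62218709 -0.01411481  0.128     ]
deckFR [ 0.44609788 -0.0650537   0.04      ]
deckBR [ 0.63463802 -0.04541439  0.04      ]
scr [ 0.45398053 -0.05157031  0.04      ]
```

play_rows:
  commands:
    - {"dx": 33, "dy": -25, "dz": 0, "wx": 0, "wy": 0, "wz": 0}
    - {"dx": 66, "dy": -50, "dz": 0, "wx": 0, "wy": 0, "wz": 0}
    - {"dx": 98, "dy": -75, "dz": 0, "wx": 0, "wy": 0, "wz": 0}
    - {"dx": 131, "dy": -101, "dz": 0, "wx": 0, "wy": 0, "wz": 0}
    - {"dx": 131, "dy": -101, "dz": 40, "wx": 0, "wy": 0, "wz": 0}
    - {"dx": 131, "dy": -101, "dz": 70, "wx": 0, "wy": 0, "wz": 0}
    - {"dx": 131, "dy": -101, "dz": 70, "wx": 0, "wy": 0, "wz": 0}
  fingers: 50
  grip_force: 15

```text
time: 2.55
tcp_pos: [0.4247, 0.0374, 0.175]
eef_rot: [-2.088, -2.342, 0.006]
force: [-0.6, -0.2, 0.6]
width: 0.05
grasp_force: 0.0
```

Run:
```python
from h import *
c=cam('wrist');cv2.imwrite('pics/w3.png',c['image']);np.savez('w3.npz',**c)
go([.430,.033,.130],6)
```

```text
d [-4.6  3.6 46.9] w [-0.2  -0.02  0.55]
```

View pics/w3.png

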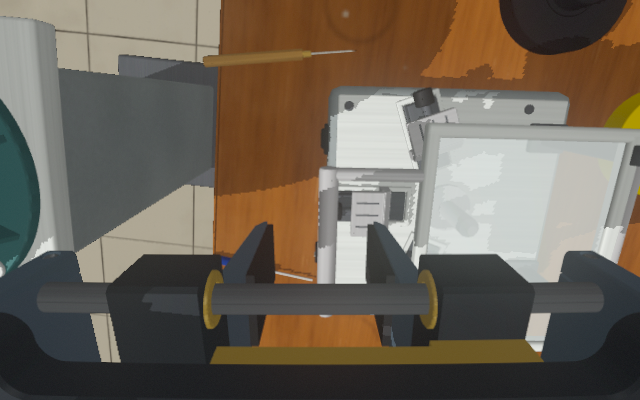

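Bar seen at (327,175–240), roughly between the fingers (260 and 378); its left arm is at row 178.

Run:
```python
from h import *
d=np.load('w3.npz');s={k:d[k] for k in d.files}
for p in [(327,190),(327,240),(360,176)]:print(plane(s,p,.128))
print(plane(s,(424,125),.128),plane(s,(632,131),.128))
```

```text
[0.42502428 0.06524587 0.128     ]
[0.4289677  0.03275738 0.128     ]
[0.4436149  0.07615148 0.128     ]
[0.47587508 0.11018696 0.128     ] [0.6000417  0.12223629 0.128     ]
```

play_rows:
  commands:
    - {"dx": -5, "dy": 4, "dz": 20, "wx": 0, "wy": 0, "wz": 0.5}
    - {"dx": -5, "dy": 4, "dz": 46, "wx": 0, "wy": 0, "wz": 0.5}
    - {"dx": -5, "dy": 4, "dz": 46, "wx": 0, "wy": 0, "wz": 0.5}
    - {"dx": -5, "dy": 4, "dz": 46, "wx": 0, "wy": 0, "wz": 0.5}

```text
time: 3.0
tcp_pos: [0.4325, 0.0321, 0.1329]
eef_rot: [2.102, 2.334, 0.0]
force: [0.1, -0.1, 1.0]
width: 0.0498
grasp_force: 0.0
```

play_rows:
  commands:
    - {"dx": 0, "dy": 0, "dz": 0, "wx": 0, "wy": 0, "wz": 0}
    - {"dx": 0, "dy": 0, "dz": 0, "wx": 0, "wy": 0, "wz": 0}
    - {"dx": 0, "dy": 0, "dz": 0, "wx": 0, "wy": 0, "wz": 0}
    - {"dx": 0, "dy": 0, "dz": 0, "wx": 0, "wy": 0, "wz": 0}
    - {"dx": 0, "dy": 0, "dz": 0, "wx": 0, "wy": 0, "wz": 0}
    - {"dx": 0, "dy": 0, "dz": 0, "wx": 0, "wy": 0, "wz": 0}
  fingers: 0
  grip_force: 12

```text
time: 3.6
tcp_pos: [0.4296, 0.0317, 0.1313]
eef_rot: [-2.1, -2.331, 0.006]
force: [-15.2, -2.8, 13.2]
width: 0.0113
grasp_force: 12.0
```

play_rows:
  commands:
    - {"dx": 0, "dy": 2, "dz": -28, "wx": 0, "wy": 0, "wz": 0}
    - {"dx": 0, "dy": 8, "dz": -55, "wx": 0, "wy": 0, "wz": 0}
    - {"dx": 0, "dy": 18, "dz": -80, "wx": 0, "wy": 0, "wz": 0}
    - {"dx": 0, "dy": 32, "dz": -104, "wx": 0, "wy": 0, "wz": 0}
    - {"dx": 0, "dy": 50, "dz": -126, "wx": 0, "wy": 0, "wz": 0}
    - {"dx": 0, "dy": 70, "dz": -145, "wx": 0, "wy": 0, "wz": 0}
    - {"dx": 0, "dy": 93, "dz": -160, "wx": 0, "wy": 0, "wz": 0}
    - {"dx": 0, "dy": 118, "dz": -172, "wx": 0, "wy": 0, "wz": 0}

```text
time: 4.4
tcp_pos: [0.55, 0.044, 0.305]
eef_rot: [2.102, 2.334, -0.0]
force: [0.7, -3.6, -4.3]
width: 0.0117
grasp_force: 12.0
```

play_rows:
  commands:
    - {"dx": 0, "dy": 26, "dz": -8, "wx": 0, "wy": 0, "wz": 0}
    - {"dx": 0, "dy": 54, "dz": -12, "wx": 0, "wy": 0, "wz": 0}
    - {"dx": 0, "dy": 72, "dz": -13, "wx": 0, "wy": 0, "wz": 0}
    - {"dx": 0, "dy": 86, "dz": -12, "wx": 0, "wy": 0, "wz": 0}
    - {"dx": 0, "dy": 94, "dz": -11, "wx": 0, "wy": 0, "wz": 0}
    - {"dx": 0, "dy": 99, "dz": -10, "wx": 0, "wy": 0, "wz": 0}
    - {"dx": 0, "dy": 99, "dz": -10, "wx": 0, "wy": 0, "wz": 0}
    - {"dx": 0, "dy": 99, "dz": -10, "wx": 0, "wy": 0, "wz": 0}

```text
time: 5.2
tcp_pos: [0.6464, 0.0542, 0.3133]
eef_rot: [-2.101, -2.333, 0.004]
force: [-8.5, -4.8, 3.4]
width: 0.0119
grasp_force: 12.0
```

play_rows:
  commands:
    - {"dx": 0, "dy": 0, "dz": 0, "wx": 0, "wy": 0, "wz": 0}
    - {"dx": 0, "dy": 0, "dz": 0, "wx": 0, "wy": 0, "wz": 0}
    - {"dx": 0, "dy": 0, "dz": 0, "wx": 0, "wy": 0, "wz": 0}
    - {"dx": 0, "dy": 0, "dz": -30, "wx": 0, "wy": 0, "wz": 0}
    - {"dx": 0, "dy": 0, "dz": -60, "wx": 0, "wy": 0, "wz": 0}
    - {"dx": 0, "dy": -40, "dz": -60, "wx": 0, "wy": 0, "wz": 0}
    - {"dx": 0, "dy": -80, "dz": -60, "wx": 0, "wy": 0, "wz": 0}
    - {"dx": 0, "dy": -120, "dz": -60, "wx": 0, "wy": 0, "wz": 0}
  fingers: 60

```text
time: 6.0
tcp_pos: [0.527, 0.042, 0.3736]
eef_rot: [-2.102, -2.334, -0.0]
force: [1.0, -1.0, 0.8]
width: 0.0599
grasp_force: 0.0
```

Run:
```python
from h import *
c=cam('scene');a=cv2.resize(c['image'][120:320,200:440],(720,600),interpolation=cv2.INTER_CUBIC)
cv2.imwrite('pics/c2.png',a);np.savez('s2.npz',**c)
c=cam('side');np.savez('sd2.npz',**c)
```

```text
(no output)
```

View pics/c2.png

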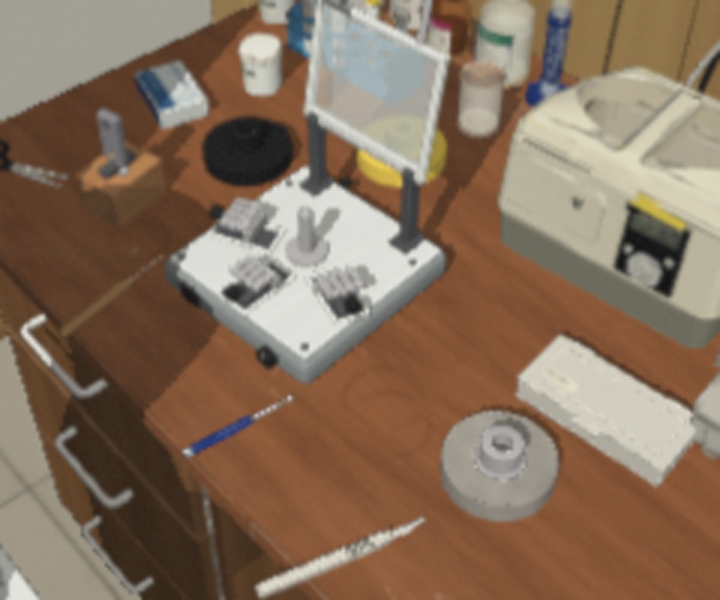

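The guard is up. All three rests are present, at crop positions left (245,218), front (258,275) and right (345,285). The grey wheel is alone at crop (500,462), so that is the one to use. The black one (248,150) and yellow one (400,150) are look-alikes.

play_rows:
  commands:
    - {"dx": -37, "dy": 0, "dz": 0, "wx": 0, "wy": 0, "wz": -8.5}
    - {"dx": -74, "dy": 0, "dz": 0, "wx": 0, "wy": 0, "wz": -17}
    - {"dx": -111, "dy": 0, "dz": 0, "wx": 0, "wy": 0, "wz": -25.5}
    - {"dx": -148, "dy": 0, "dz": 20, "wx": 0, "wy": 0, "wz": -34}
    - {"dx": -185, "dy": 0, "dz": 50, "wx": 0, "wy": 0, "wz": -42.5}
    - {"dx": -222, "dy": 0, "dz": 80, "wx": 0, "wy": 0, "wz": -51}
    - {"dx": -259, "dy": 0, "dz": 110, "wx": 0, "wy": 0, "wz": -59.5}
    - {"dx": -294, "dy": 2, "dz": 140, "wx": 0, "wy": 0, "wz": -68}

```text
time: 6.9
tcp_pos: [0.5614, -0.252, 0.2325]
eef_rot: [0.428, 3.112, -0.0]
force: [1.8, -0.6, 0.8]
width: 0.0601
grasp_force: 0.0
```

play_rows:
  commands:
    - {"dx": 0, "dy": 0, "dz": 10, "wx": 0, "wy": 0, "wz": -8}
    - {"dx": 0, "dy": 0, "dz": 14, "wx": 0, "wy": 0, "wz": -16}
    - {"dx": 0, "dy": 0, "dz": 14, "wx": 0, "wy": 0, "wz": -22}
    - {"dx": 0, "dy": 0, "dz": 14, "wx": 0, "wy": 0, "wz": -22}

```text
time: 7.3
tcp_pos: [0.5614, -0.2503, 0.2193]
eef_rot: [0.166, -3.137, -0.0]
force: [-0.1, 1.3, -0.7]
width: 0.06
grasp_force: 0.0
```

Run:
```python
from h import *
c=cam('wrist');cv2.imwrite('pics/w4.png',c['image']);np.savez('w4.npz',**c)
g=cv2.medianBlur(cv2.cvtColor(c['image'],cv2.COLOR_BGR2GRAY),5)
print(r.sense()['joint_pos'].round(3)); print(proj(c,[[.508,-.25,.022],[.508,-.25,.044]]))
for a,b,z in((30,70,.022),(10,28,.044)):
    # predicted scale
    q=proj(c,[[.508,-.25,z],[.508,-.20 if z<.03 else -.2315,z]]);R=np.linalg.norm(q[0]-q[1])
    h=cv2.HoughCircles(g,cv2.HOUGH_GRADIENT,1.5,40,param1=80,param2=25,minRadius=int(R*.8),maxRadius=int(R*1.2))
    for x in (h[0][:4] if h is not None else []): print(z,R,x,plane(c,x[:2],z))
```

```text
[-0.457  0.264  1.919  0.     0.959 -2.13 ]
[[324.97993216 127.58861528]
 [325.34799959 129.4144549 ]]
0.022 49.2302135357823 [330.75 126.75  48.9 ] [ 0.50655429 -0.24429859  0.022     ]
0.022 49.2302135357823 [237.75 303.75  56.4 ] [ 0.7218407  -0.33012673  0.022     ]
0.022 49.2302135357823 [318.75 254.25  56.4 ] [ 0.64779593 -0.24159589  0.022     ]
0.022 49.2302135357823 [578.25 129.75  53.1 ] [0.48107124 0.01032338 0.022     ]
0.044 19.47123102777897 [330.75 128.25  20.4 ] [ 0.5063771  -0.24503112  0.044     ]
0.044 19.47123102777897 [606.75 188.25  22.05] [0.53466951 0.04217262 0.044     ]
0.044 19.47123102777897 [566.25 165.75  16.95] [ 0.5168201  -0.00784668  0.044     ]
0.044 19.47123102777897 [ 98.25 216.75  20.4 ] [ 0.62000225 -0.47361439  0.044     ]
```

View pics/w4.png

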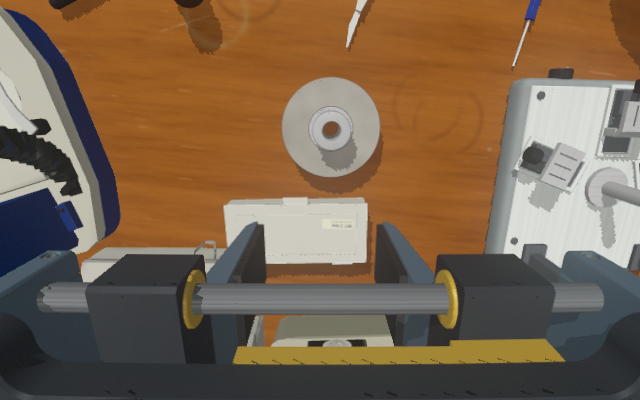

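Grey wheel hub at (331,128), rim circle radius 49 px: this is the meant wheel, at (0.5065,-0.2447). The flange is at (607,188), which gives spindle (0.534,0.042).

play_rows:
  commands:
    - {"dx": 27, "dy": 6, "dz": 25, "wx": 0, "wy": 0, "wz": 0}
    - {"dx": 54, "dy": 11, "dz": 60, "wx": 0, "wy": 0, "wz": 0}
    - {"dx": 54, "dy": 11, "dz": 100, "wx": 0, "wy": 0, "wz": 0}
    - {"dx": 54, "dy": 11, "dz": 135, "wx": 0, "wy": 0, "wz": 0}
    - {"dx": 54, "dy": 11, "dz": 155, "wx": 0, "wy": 0, "wz": 0}
    - {"dx": 54, "dy": 11, "dz": 173, "wx": 0, "wy": 0, "wz": 0}
    - {"dx": 54, "dy": 11, "dz": 173, "wx": 0, "wy": 0, "wz": 0}

```text
time: 8.05
tcp_pos: [0.5053, -0.2443, 0.0449]
eef_rot: [0.159, -3.135, -0.002]
force: [0.0, -0.4, 0.6]
width: 0.0599
grasp_force: 0.0
```

play_rows:
  commands:
    - {"dx": 0, "dy": 0, "dz": 0, "wx": 0, "wy": 0, "wz": 0}
    - {"dx": 0, "dy": 0, "dz": 0, "wx": 0, "wy": 0, "wz": 0}
    - {"dx": 0, "dy": 0, "dz": 0, "wx": 0, "wy": 0, "wz": 0}
    - {"dx": 0, "dy": 0, "dz": 0, "wx": 0, "wy": 0, "wz": 0}
    - {"dx": 0, "dy": 0, "dz": 0, "wx": 0, "wy": 0, "wz": 0}
    - {"dx": 0, "dy": 0, "dz": 0, "wx": 0, "wy": 0, "wz": 0}
  fingers: 0
  grip_force: 40

```text
time: 8.65
tcp_pos: [0.5069, -0.2452, 0.0478]
eef_rot: [-0.163, 3.136, -0.001]
force: [-1.7, 0.8, 8.4]
width: 0.0379
grasp_force: 40.0
```

play_rows:
  commands:
    - {"dx": 0, "dy": 0, "dz": -30, "wx": 0, "wy": 0, "wz": 0}
    - {"dx": 0, "dy": 0, "dz": -75, "wx": 0, "wy": 0, "wz": 0}
    - {"dx": 0, "dy": 0, "dz": -115, "wx": 0, "wy": 0, "wz": 0}
    - {"dx": -8, "dy": 40, "dz": -140, "wx": 0, "wy": 0, "wz": 0}
    - {"dx": -16, "dy": 80, "dz": -145, "wx": 0, "wy": 0, "wz": 0}
    - {"dx": -24, "dy": 120, "dz": -145, "wx": 0, "wy": 0, "wz": 0}
    - {"dx": -32, "dy": 160, "dz": -145, "wx": 0, "wy": 0, "wz": 0}
    - {"dx": -40, "dy": 200, "dz": -145, "wx": 0, "wy": 0, "wz": 0}

```text
time: 9.45
tcp_pos: [0.5247, -0.0402, 0.192]
eef_rot: [-0.163, 3.137, -0.0]
force: [-0.7, -0.5, -4.7]
width: 0.0382
grasp_force: 40.0
```

Run:
```python
from h import *
s=r.sense();print(s['tcp_pos'],s['force'],s['width'])
go([.534,.0424,.190],96)
c=cam('wrist');np.savez('w5.npz',**c);cv2.imwrite('pics/w5.png',c['image'])
print(proj(c,[.534,.0424,.099]))
```

```text
[ 0.52473161 -0.0401918   0.19203374] [-0.67203226 -0.47688999 -4.69550585] 0.03821492250875061
d [-17.8  81.2   2. ] w [-0.    0.02 -0.04]
[[423.64699285 231.27336875]]
```

View pics/w5.png

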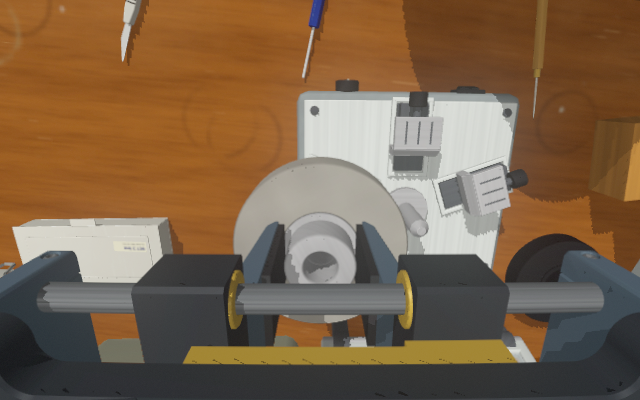

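Run:
```python
from h import *
d=np.load('w5.npz');c={k:d[k] for k in d.files};im=c['image']
print('bore',plane(c,(321,265),.1895),'spTop',plane(c,(419,228),.099))
g=cv2.cvtColor(im,cv2.COLOR_BGR2GRAY)
a=cv2.resize(im[170:300,230:450],(792,468),interpolation=cv2.INTER_CUBIC);cv2.imwrite('pics/c5.png',a)
```

```text
bore [ 0.52447859 -0.039105    0.1895    ] spTop [0.53169027 0.03828027 0.099     ]
```

View pics/c5.png

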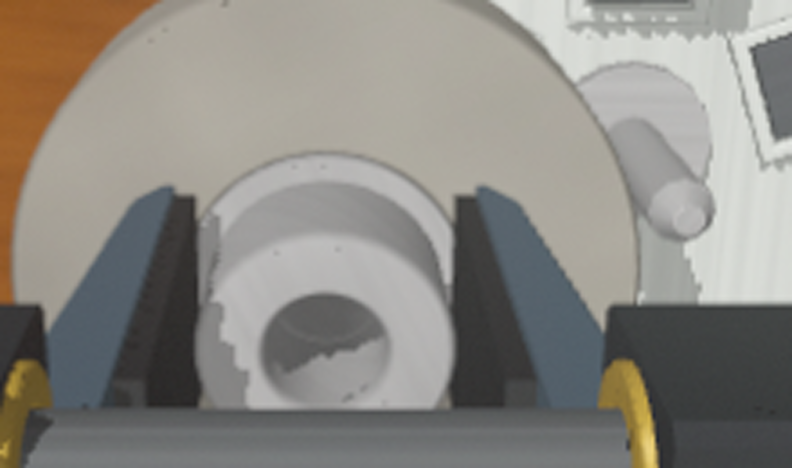

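The crop shows the spindle tip at full-image (421.4,230.6) and the bore centre at (320.6,266.7).

Run:
```python
from h import *
d=np.load('w5.npz');c={k:d[k] for k in d.files}
b=plane(c,(320.6,266.7),.1895);p=plane(c,(421.4,230.6),.099);print(b,p,'tcp',r.sense()['tcp_pos'])
go(r.sense()['tcp_pos']+np.r_[(p-b)[:2],0])
```

```text
[ 0.52544501 -0.03920632  0.1895    ] [0.53362576 0.04054729 0.099     ] tcp [ 0.52490291 -0.03608799  0.1919305 ]
d [-16.5  78.5   0.1]
```

play_rows:
  commands:
    - {"dx": 0, "dy": 0, "dz": 0, "wx": 0, "wy": 0, "wz": 0}
    - {"dx": 0, "dy": 0, "dz": 0, "wx": 0, "wy": 0, "wz": 0}
    - {"dx": 0, "dy": 0, "dz": 0, "wx": 0, "wy": 0, "wz": 0}

```text
time: 9.8
tcp_pos: [0.525, -0.0426, 0.1917]
eef_rot: [0.162, -3.137, 0.0]
force: [0.9, 0.1, -3.6]
width: 0.0379
grasp_force: 40.0
```

Run:
```python
from h import *
d=np.load('w5.npz');c0={k:d[k] for k in d.files}
for i in range(4):
    s=r.sense();c=cam('wrist');print(s['tcp_pos'].round(4),abs(s['qd']).max().round(4))
# track tip patch and bore patch between w5 and now
g0=cv2.cvtColor(c0['image'],7-1);g=cv2.cvtColor(c['image'],6)
P=[]
for q in((421.4,230.6),(320.6,266.7)):
    x,y=int(q[0]),int(q[1]);t=g0[y-14:y+14,x-14:x+14];m=cv2.matchTemplate(g[y-40:y+40,x-40:x+40],t,cv2.TM_CCOEFF_NORMED)
    _,v,_,l=cv2.minMaxLoc(m);P.append((q[0]+l[0]-26,q[1]+l[1]-26));print(v,P[-1])
p=plane(c,P[0],.099);b=plane(c,P[1],.1895);print(b,p);np.savez('w6.npz',**c)
go(r.sense()['tcp_pos']+np.r_[(p-b)[:2],0],96)
```

```text
[ 0.525  -0.0426  0.1917] 0.0067
[ 0.5251 -0.0427  0.1917] 0.0022
[ 0.525  -0.0427  0.1917] 0.0021
[ 0.5251 -0.0426  0.1917] 0.0022
0.9758356213569641 (424.4, 230.60000000000002)
0.9616202116012573 (320.6, 266.7)
[ 0.52561776 -0.04165596  0.1895    ] [0.53365169 0.04031407 0.099     ]
d [-16.4  80.7  -0. ] w [-0.   -0.01 -0.08]
```

play_rows:
  commands:
    - {"dx": -8, "dy": 40, "dz": 0, "wx": 0, "wy": 0, "wz": 0}
    - {"dx": -16, "dy": 75, "dz": 0, "wx": 0, "wy": 0, "wz": 0}
    - {"dx": -16.4, "dy": 80.7, "dz": 0, "wx": 0, "wy": 0, "wz": 0}
    - {"dx": -16.4, "dy": 80.7, "dz": 0, "wx": 0, "wy": 0, "wz": 0}
    - {"dx": -16.4, "dy": 80.7, "dz": 20, "wx": 0, "wy": 0, "wz": 0}
    - {"dx": -16.4, "dy": 80.7, "dz": 40, "wx": 0, "wy": 0, "wz": 0}
    - {"dx": -16.4, "dy": 80.7, "dz": 44, "wx": 0, "wy": 0, "wz": 0}
    - {"dx": -16.4, "dy": 80.7, "dz": 44, "wx": 0, "wy": 0, "wz": 0}

```text
time: 10.8
tcp_pos: [0.5327, 0.0393, 0.1474]
eef_rot: [0.163, -3.136, 0.0]
force: [0.6, 0.6, -2.8]
width: 0.0378
grasp_force: 40.0
```

play_rows:
  commands:
    - {"dx": 0, "dy": 0, "dz": 4, "wx": 0, "wy": 0, "wz": 0}
    - {"dx": 0, "dy": 0, "dz": 8, "wx": 0, "wy": 0, "wz": 0}
    - {"dx": 0, "dy": 0, "dz": 12, "wx": 0, "wy": 0, "wz": 0}
    - {"dx": 0, "dy": 0, "dz": 12, "wx": 0, "wy": 0, "wz": 0}

```text
time: 11.2
tcp_pos: [0.5329, 0.0401, 0.1354]
eef_rot: [0.164, -3.137, -0.0]
force: [0.7, -0.2, -3.3]
width: 0.0381
grasp_force: 40.0
```

play_rows:
  commands:
    - {"dx": 0, "dy": 0, "dz": 5, "wx": 0, "wy": 0, "wz": 0}
    - {"dx": 0, "dy": 0, "dz": 10, "wx": 0, "wy": 0, "wz": 0}
    - {"dx": 0, "dy": 0, "dz": 15, "wx": 0, "wy": 0, "wz": 0}
    - {"dx": 0, "dy": 0, "dz": 15, "wx": 0, "wy": 0, "wz": 0}

```text
time: 11.6
tcp_pos: [0.5326, 0.0402, 0.1199]
eef_rot: [0.164, -3.136, -0.0]
force: [-0.7, -0.2, -3.9]
width: 0.0379
grasp_force: 40.0
```

play_rows:
  commands:
    - {"dx": 0, "dy": 0, "dz": 6, "wx": 0, "wy": 0, "wz": 0}
    - {"dx": 0, "dy": 0, "dz": 12, "wx": 0, "wy": 0, "wz": 0}
    - {"dx": 0, "dy": 0, "dz": 18, "wx": 0, "wy": 0, "wz": 0}
    - {"dx": 0, "dy": 0, "dz": 23, "wx": 0, "wy": 0, "wz": 0}
    - {"dx": 0, "dy": 0, "dz": 27, "wx": 0, "wy": 0, "wz": 0}
    - {"dx": 0, "dy": 0, "dz": 27, "wx": 0, "wy": 0, "wz": 0}

```text
time: 12.2
tcp_pos: [0.533, 0.0402, 0.0933]
eef_rot: [0.164, -3.137, -0.0]
force: [0.2, -0.3, -3.7]
width: 0.0381
grasp_force: 40.0
```

play_rows:
  commands:
    - {"dx": 0, "dy": 0, "dz": 2, "wx": 0, "wy": 0, "wz": 0}
    - {"dx": 0, "dy": 0, "dz": 2, "wx": 0, "wy": 0, "wz": 0}

```text
time: 12.4
tcp_pos: [0.5332, 0.0402, 0.0927]
eef_rot: [0.164, -3.137, -0.0]
force: [-7.9, -0.3, 16.8]
width: 0.0381
grasp_force: 40.0
```

play_rows:
  commands:
    - {"dx": 0, "dy": 0, "dz": 0, "wx": 0, "wy": 0, "wz": 0}
    - {"dx": 0, "dy": 0, "dz": 0, "wx": 0, "wy": 0, "wz": 0}
    - {"dx": 0, "dy": 0, "dz": 0, "wx": 0, "wy": 0, "wz": 0}
    - {"dx": 0, "dy": 0, "dz": 0, "wx": 0, "wy": 0, "wz": 0}
    - {"dx": 0, "dy": 0, "dz": -40, "wx": 0, "wy": 0, "wz": 0}
    - {"dx": 0, "dy": 0, "dz": -85, "wx": 0, "wy": 0, "wz": 0}
    - {"dx": 0, "dy": 0, "dz": -130, "wx": 0, "wy": 0, "wz": 0}
    - {"dx": 0, "dy": 0, "dz": -170, "wx": 0, "wy": 0, "wz": 0}
  fingers: 58

```text
time: 13.2
tcp_pos: [0.5331, 0.0402, 0.264]
eef_rot: [-0.164, 3.136, -0.0]
force: [0.8, -1.2, -0.9]
width: 0.0577
grasp_force: 0.0
```

play_rows:
  commands:
    - {"dx": 2, "dy": -20, "dz": -25, "wx": 0, "wy": 0, "wz": 0}
    - {"dx": 6, "dy": -55, "dz": -40, "wx": 0, "wy": 0, "wz": 8}
    - {"dx": 10, "dy": -95, "dz": -40, "wx": 0, "wy": 0, "wz": 16}
    - {"dx": 15, "dy": -139, "dz": -40, "wx": 0, "wy": 0, "wz": 24}
    - {"dx": 15, "dy": -139, "dz": -40, "wx": 0, "wy": 0, "wz": 32}
    - {"dx": 15, "dy": -139, "dz": -40, "wx": 0, "wy": 0, "wz": 40}
    - {"dx": 15, "dy": -139, "dz": -40, "wx": 0, "wy": 0, "wz": 48}
    - {"dx": 15, "dy": -139, "dz": -40, "wx": 0, "wy": 0, "wz": 56}

```text
time: 14.0
tcp_pos: [0.5326, -0.0998, 0.3016]
eef_rot: [-1.337, -2.843, 0.0]
force: [-0.1, -0.2, -0.3]
width: 0.0577
grasp_force: 0.0
```

play_rows:
  commands:
    - {"dx": 0, "dy": 0, "dz": 0, "wx": 0, "wy": 0, "wz": 8}
    - {"dx": 0, "dy": 0, "dz": 10, "wx": 0, "wy": 0, "wz": 16}
    - {"dx": 0, "dy": 0, "dz": 30, "wx": 0, "wy": 0, "wz": 24}
    - {"dx": 0, "dy": 0, "dz": 40, "wx": 0, "wy": 0, "wz": 32}
    - {"dx": 0, "dy": 0, "dz": 40, "wx": 0, "wy": 0, "wz": 34}
    - {"dx": 0, "dy": 0, "dz": 40, "wx": 0, "wy": 0, "wz": 34}
    - {"dx": 0, "dy": 0, "dz": 40, "wx": 0, "wy": 0, "wz": 34}

```text
time: 14.7
tcp_pos: [0.5327, -0.0997, 0.2619]
eef_rot: [2.101, 2.336, 0.0]
force: [0.0, 0.1, 0.4]
width: 0.0581
grasp_force: 0.0
```

Run:
```python
from h import *
c=cam('wrist');np.savez('w7.npz',**c)
print(proj(c,[[.533,.0405,.09],[.533,.0405,.068]]))
a=cv2.resize(c['image'][0:210,170:450],(800,600),interpolation=cv2.INTER_CUBIC);cv2.imwrite('pics/w7.png',a)
```

```text
[[337.7645918   29.86491873]
 [336.58784521  34.49997682]]
```

View pics/w7.png

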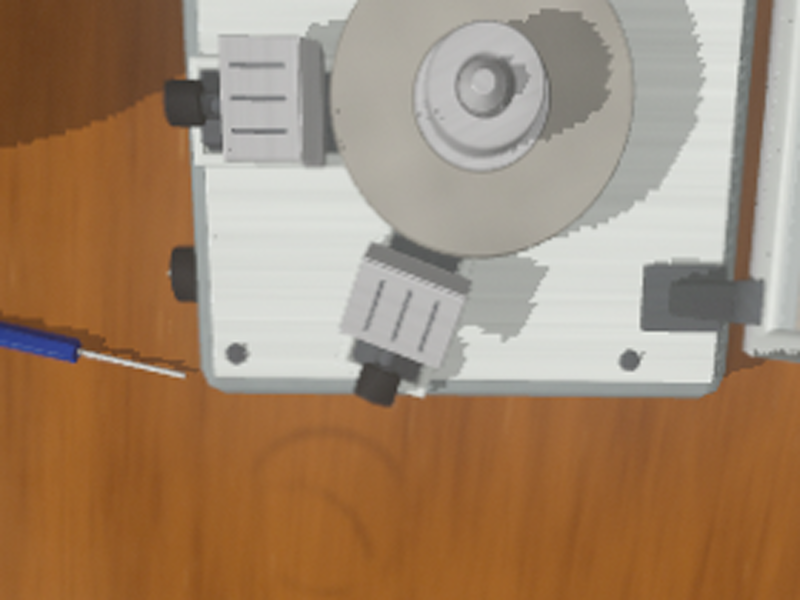

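Wheel is seated concentric on the shaft, with the spindle tip at crop (483,82). The front table has corners (222,36), (301,37), (302,163) and (225,160), and its knob is at (183,103). The right table's slots run from (381,282) to (363,331), and its knob is at (377,383).

Run:
```python
from h import *
L=lambda n:{k:v for k,v in np.load(n).items()}
c=L('w7.npz');k=280/800
P=lambda x,y,z:plane(c,(170+x*k,y*k),z)
S=P(483,84,.099);W=P(482,103,.068);print('spindle',S,'wheel centre from rim approx',W)
for nm,pts,kn in [('front',[(222,36),(301,37),(302,163),(225,160)],(183,103)),('right',[(371,262),(468,292),(432,368),(342,330)],(377,385))]:
    q=np.array([P(*p,.068) for p in pts]);m=q.mean(0);K=P(*kn,.059)
    for X in(m,K):
        d=X-np.array([.5331,.0403,0]);print(nm,X.round(4),'ang',np.degrees(np.arctan2(d[1],d[0])).round(1),'rad',np.hypot(d[0],d[1]).round(4))
for a,b in[((381,282),(363,331)),((437,303),(419,348)),((410,290),(391,340)),((230,64),(284,64)),((231,131),(285,130))]:
    d=P(*b,.068)-P(*a,.068);print('slot',np.degrees(np.arctan2(d[1],d[0])).round(1))
im=L('w6.npz');cv2.imwrite('pics/c6.png',cv2.resize(im['image'][85:245,385:545],(600,600),interpolation=cv2.INTER_CUBIC))
```

```text
spindle [0.5337884  0.03930323 0.099     ] wheel centre from rim approx [0.53512513 0.03937621 0.068     ]
front [0.4635 0.0329 0.068 ] ang -173.9 rad 0.07
front [0.4352 0.0306 0.059 ] ang -174.3 rad 0.0983
right [ 0.5161 -0.0302  0.068 ] ang -103.5 rad 0.0725
right [ 0.509  -0.0564  0.059 ] ang -104.0 rad 0.0997
slot -105.4
slot -106.2
slot -105.7
slot 5.7
slot 6.8
```

View pics/c6.png

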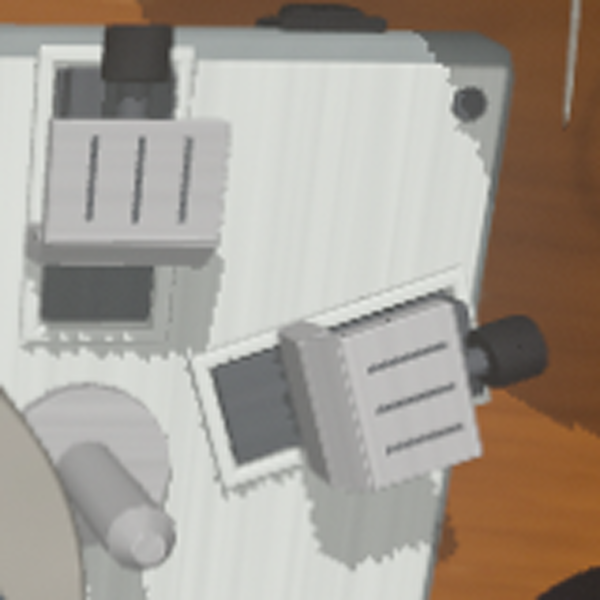

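The left rest's slots run (370,370)→(448,345), (378,409)→(455,386) and (388,450)→(463,427). Its knob is at (515,350) in the crop.

Run:
```python
from h import *
c={k:v for k,v in np.load('w6.npz').items()}
P=lambda x,y,z:plane(c,(385+x/3.75,85+y/3.75),z)
for a,b in[((370,370),(448,345)),((378,409),(455,386)),((388,450),(463,427)),((140,222),(141,137))]:
    d=P(*b,.068)-P(*a,.068);print('slot',np.degrees(np.arctan2(d[1],d[0])).round(1))
S=np.array([.5335,.0398])
q=np.mean([P(x,y,.068) for x,y in[(345,335),(455,300),(480,455),(372,490)]],0)
for X in (q,P(515,350,.059),P(418,397,.068),P(135,181,.068)):
    d=X[:2]-S;print(X,np.degrees(np.arctan2(d[1],d[0])).round(1),np.hypot(*d))
print('flange',P(95,460,.046))
```

```text
slot 114.7
slot 113.5
slot 114.1
slot -170.1
[0.50307222 0.10518889 0.068     ] 115.0 0.07212181703692756
[0.49155357 0.13145134 0.059     ] 114.6 0.10079420113594893
[0.50308793 0.10631276 0.068     ] 114.6 0.0731357723848362
[0.46250873 0.03329868 0.068     ] -174.8 0.071288336330724
flange [0.5317113  0.04262548 0.046     ]
```

play_rows:
  commands:
    - {"dx": 0, "dy": -45, "dz": 0, "wx": 0, "wy": 0, "wz": 0}
    - {"dx": 40, "dy": -68, "dz": 0, "wx": 0, "wy": 0, "wz": 0}
    - {"dx": 88, "dy": -68, "dz": 0, "wx": 0, "wy": 0, "wz": 0}
    - {"dx": 136, "dy": -65, "dz": 0, "wx": 0, "wy": 0, "wz": 0}
    - {"dx": 184, "dy": -60, "dz": 0, "wx": 0, "wy": 0, "wz": 0}
    - {"dx": 232, "dy": -52, "dz": 0, "wx": 0, "wy": 0, "wz": -3}
    - {"dx": 280, "dy": -44, "dz": 0, "wx": 0, "wy": 0, "wz": -5.7}
    - {"dx": 300, "dy": -38, "dz": 0, "wx": 0, "wy": 0, "wz": -5.7}
  fingers: 50

```text
time: 15.55
tcp_pos: [0.4635, 0.1981, 0.2622]
eef_rot: [1.977, 2.441, 0.002]
force: [-0.2, 0.2, -0.0]
width: 0.0501
grasp_force: 0.0
```

Run:
```python
from h import *
c=cam('wrist');np.savez('w8.npz',**c)
print(r.sense()['tcp_pos']);go([.4633,.2648,.088],11.7)
print(proj(c,[[.4633,.2648,.117],[.4633,.2648,.046]]))
cv2.imwrite('pics/w8.png',cv2.resize(c['image'][60:260,220:420],(600,600),interpolation=cv2.INTER_CUBIC))
```

```text
[0.46415993 0.19907228 0.26230118]
d [ 64.3  12.5 174.4] w [ 0.09 -0.05  0.22]
[[336.27951181 118.17978238]
 [333.11833446 114.74252947]]
```

View pics/w8.png

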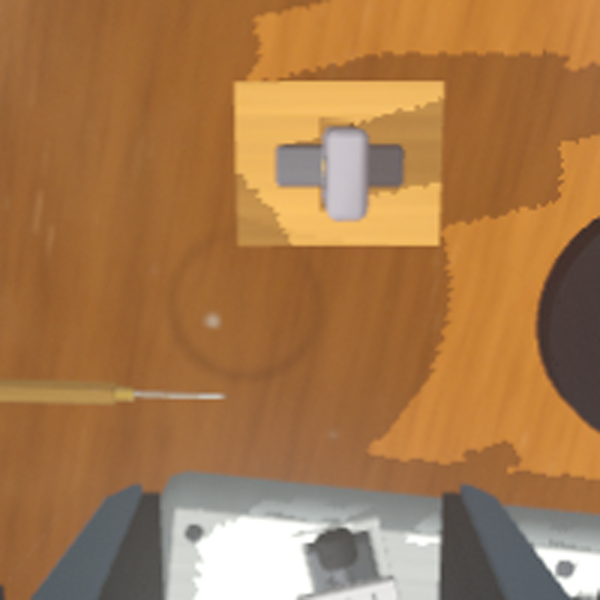

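The block's edges are square in view. Handle top is at (335.7,118.3) and the block centre at (333,114.3), both within 1 px of prediction.

play_rows:
  commands:
    - {"dx": 40, "dy": 8, "dz": 0, "wx": 0, "wy": 0, "wz": 0}
    - {"dx": 64, "dy": 12.5, "dz": 20, "wx": 0, "wy": 0, "wz": 0.2}
    - {"dx": 64, "dy": 12.5, "dz": 60, "wx": 0, "wy": 0, "wz": 0.2}
    - {"dx": 64, "dy": 12.5, "dz": 100, "wx": 0, "wy": 0, "wz": 0.2}
    - {"dx": 64, "dy": 12.5, "dz": 135, "wx": 0, "wy": 0, "wz": 0.2}
    - {"dx": 64, "dy": 12.5, "dz": 160, "wx": 0, "wy": 0, "wz": 0.2}
    - {"dx": 64, "dy": 12.5, "dz": 174, "wx": 0, "wy": 0, "wz": 0.2}
    - {"dx": 64, "dy": 12.5, "dz": 174, "wx": 0, "wy": 0, "wz": 0.2}

```text
time: 16.4
tcp_pos: [0.4623, 0.2596, 0.0866]
eef_rot: [-1.987, -2.432, 0.003]
force: [-0.1, -0.7, 0.4]
width: 0.0502
grasp_force: 0.0
```

play_rows:
  commands:
    - {"dx": 0, "dy": 0, "dz": 0, "wx": 0, "wy": 0, "wz": 0}
    - {"dx": 0, "dy": 0, "dz": 0, "wx": 0, "wy": 0, "wz": 0}
    - {"dx": 0, "dy": 0, "dz": 0, "wx": 0, "wy": 0, "wz": 0}
    - {"dx": 0, "dy": 0, "dz": 0, "wx": 0, "wy": 0, "wz": 0}
    - {"dx": 0, "dy": 0, "dz": 0, "wx": 0, "wy": 0, "wz": 0}
    - {"dx": 0, "dy": 0, "dz": 0, "wx": 0, "wy": 0, "wz": 0}
    - {"dx": 0, "dy": 0, "dz": 0, "wx": 0, "wy": 0, "wz": 0}
  fingers: 0
  grip_force: 50

```text
time: 17.1
tcp_pos: [0.4631, 0.2601, 0.0881]
eef_rot: [1.988, 2.432, 0.001]
force: [-0.8, -1.1, 7.6]
width: 0.0115
grasp_force: 50.0
```

Run:
```python
from h import *
s=r.sense();print(s['tcp_pos'],s['force'],s['width']);go([.4633,.2648,.088],11.7)
```

```text
[0.46311016 0.26006999 0.08813999] [-0.7729567  -1.12696728  7.55964205] 0.011484182354218641
d [4.6 1.1 0.1] w [ 0.02 -0.01 -0.22]
```

play_rows:
  commands:
    - {"dx": 0, "dy": 0, "dz": -15, "wx": 0, "wy": 0, "wz": 0}
    - {"dx": 0, "dy": 0, "dz": -40, "wx": 0, "wy": 0, "wz": 0}
    - {"dx": 0, "dy": 0, "dz": -80, "wx": 0, "wy": 0, "wz": 0}
    - {"dx": -20, "dy": -3, "dz": -112, "wx": 0, "wy": 0, "wz": 0}
    - {"dx": -65, "dy": -10, "dz": -112, "wx": 0, "wy": 0, "wz": 2}
    - {"dx": -110, "dy": -17, "dz": -112, "wx": 0, "wy": 0, "wz": 4}
    - {"dx": -155, "dy": -23, "dz": -112, "wx": 0, "wy": 0, "wz": 5.8}
    - {"dx": -200, "dy": -28, "dz": -112, "wx": 0, "wy": 0, "wz": 5.8}

```text
time: 17.9
tcp_pos: [0.4747, 0.0568, 0.2004]
eef_rot: [2.109, 2.328, 0.0]
force: [0.5, 0.8, -1.2]
width: 0.0119
grasp_force: 50.0
```

play_rows:
  commands:
    - {"dx": -29, "dy": -3, "dz": 0, "wx": 0, "wy": 0, "wz": 0}
    - {"dx": -29, "dy": -3, "dz": 0, "wx": 0, "wy": 0, "wz": 0}
    - {"dx": -29, "dy": -3, "dz": 0, "wx": 0, "wy": 0, "wz": 0}

```text
time: 18.2
tcp_pos: [0.475, 0.0289, 0.2001]
eef_rot: [-2.11, -2.327, -0.0]
force: [0.0, 0.0, -1.4]
width: 0.0117
grasp_force: 50.0
```

Run:
```python
from h import *
s=r.sense();print(s['tcp_pos'],s['force'],s['width']);go([.4798,.0295,.14],6)
```

```text
[0.47495352 0.02892478 0.20005675] [ 0.03954094  0.04449488 -1.38498425] 0.011705738582960791
d [ 0.1  4.9 60.1] w [-0.   -0.01 -0.41]
```

play_rows:
  commands:
    - {"dx": 0, "dy": 4.9, "dz": 0, "wx": 0, "wy": 0, "wz": -0.4}
    - {"dx": 0, "dy": 4.9, "dz": 30, "wx": 0, "wy": 0, "wz": -0.4}
    - {"dx": 0, "dy": 4.9, "dz": 60, "wx": 0, "wy": 0, "wz": -0.4}
    - {"dx": 0, "dy": 4.9, "dz": 64, "wx": 0, "wy": 0, "wz": -0.4}
    - {"dx": 0, "dy": 4.9, "dz": 68, "wx": 0, "wy": 0, "wz": -0.4}
    - {"dx": 0, "dy": 4.9, "dz": 72, "wx": 0, "wy": 0, "wz": -0.4}
    - {"dx": 0, "dy": 4.9, "dz": 72, "wx": 0, "wy": 0, "wz": -0.4}

```text
time: 18.9
tcp_pos: [0.4806, 0.03, 0.1284]
eef_rot: [2.099, 2.336, 0.001]
force: [0.5, 1.0, -0.2]
width: 0.0111
grasp_force: 50.0
```

play_rows:
  commands:
    - {"dx": 0, "dy": 0, "dz": 3, "wx": 0, "wy": 0, "wz": 0}
    - {"dx": 0, "dy": 0, "dz": 6, "wx": 0, "wy": 0, "wz": 0}
    - {"dx": 0, "dy": 0, "dz": 9, "wx": 0, "wy": 0, "wz": 0}
    - {"dx": 0, "dy": 0, "dz": 9, "wx": 0, "wy": 0, "wz": 0}

```text
time: 19.3
tcp_pos: [0.4813, 0.0297, 0.1196]
eef_rot: [2.099, 2.334, 0.003]
force: [4.0, 0.5, 1.3]
width: 0.0118
grasp_force: 50.0
```

play_rows:
  commands:
    - {"dx": 0, "dy": 0, "dz": 3, "wx": 0, "wy": 0, "wz": 0}
    - {"dx": 0, "dy": 0, "dz": 6, "wx": 0, "wy": 0, "wz": 0}
    - {"dx": 0, "dy": 0, "dz": 9, "wx": 0, "wy": 0, "wz": 0}
    - {"dx": 0, "dy": 0, "dz": 10, "wx": 0, "wy": 0, "wz": 0}
    - {"dx": 0, "dy": 0, "dz": 10, "wx": 0, "wy": 0, "wz": 0}

```text
time: 19.8
tcp_pos: [0.4808, 0.0297, 0.1098]
eef_rot: [2.1, 2.336, 0.001]
force: [-2.7, 0.7, 27.7]
width: 0.0115
grasp_force: 50.0
```

play_rows:
  commands:
    - {"dx": 0, "dy": 0, "dz": -10, "wx": 0, "wy": 0, "wz": 0}
    - {"dx": 0, "dy": 0, "dz": -30, "wx": 0, "wy": 0, "wz": 0}
    - {"dx": 0, "dy": 0, "dz": -60, "wx": 0, "wy": 0, "wz": 0}
    - {"dx": -10, "dy": 8, "dz": -90, "wx": 0, "wy": 0, "wz": -8.5}
    - {"dx": -20, "dy": 16, "dz": -90, "wx": 0, "wy": 0, "wz": -17}
    - {"dx": -30, "dy": 24, "dz": -90, "wx": 0, "wy": 0, "wz": -25.5}
    - {"dx": -40, "dy": 32, "dz": -90, "wx": 0, "wy": 0, "wz": -34}
    - {"dx": -48, "dy": 39, "dz": -90, "wx": 0, "wy": 0, "wz": -42.5}

```text
time: 20.6
tcp_pos: [0.5231, -0.0143, 0.1981]
eef_rot: [-1.101, -2.94, 0.001]
force: [0.4, -0.7, -1.0]
width: 0.012
grasp_force: 50.0
```

play_rows:
  commands:
    - {"dx": 0, "dy": 0, "dz": 0, "wx": 0, "wy": 0, "wz": -8.5}
    - {"dx": 0, "dy": 0, "dz": 0, "wx": 0, "wy": 0, "wz": -17}
    - {"dx": 0, "dy": 0, "dz": 0, "wx": 0, "wy": 0, "wz": -25.5}
    - {"dx": 0, "dy": 0, "dz": 0, "wx": 0, "wy": 0, "wz": -26.8}
    - {"dx": 0, "dy": 0, "dz": 0, "wx": 0, "wy": 0, "wz": -26.8}
    - {"dx": 0, "dy": 0, "dz": 0, "wx": 0, "wy": 0, "wz": -26.8}

```text
time: 21.2
tcp_pos: [0.5235, -0.0138, 0.1985]
eef_rot: [-0.405, -3.115, 0.0]
force: [0.1, -0.8, -1.0]
width: 0.0117
grasp_force: 50.0
```

Run:
```python
from h import *
for i in range(3):
    s=r.sense();c=cam('wrist')
print(s['tcp_pos'],s['force'],s['width']);go([.5241,-.0141,.138],75.3)
np.savez('w9.npz',**c)
# check front rest: dark gap region now? table edges along machine x
cv2.imwrite('pics/w9.png',c['image'])
# front knob (dark) position 
S=np.array([.5335,.0398]);
for nm,a in(('front',186),):
    u=np.array([np.cos(np.radians(a)),np.sin(np.radians(a))])
    q=[S+u*R for R in np.arange(.05,.115,.001)];px=proj(c,[[*p,.068] for p in q])
    print([int(c['image'][int(y),int(x)].mean()) if 0<=y<400 and 0<=x<640 else -1 for x,y in px],px[0],px[-1])
```

```text
[ 0.52371164 -0.01383869  0.19864064] [-0.42561978  0.13749023 -1.07650499] 0.01149116713962779
d [-0.4 -0.1 60.7] w [-0.   -0.01 -0.01]
[104, 88, 88, 89, 88, 88, 88, 89, 88, 92, 127, 128, 128, 129, 164, 171, 187, 185, 186, 176, 186, 186, 166, 184, 162, 183, 184, 164, 186, 164, 185, 185, 185, 185, 162, 187, 185, 184, 185, 187, 185, 130, 109, 107, 85, 95, 107, 81, 75, 66, 69, 68, 68, 68, 67, 67, 66, 65, 64, 66, 77, 102, 101, 100, 99] [363.82387012 136.89622858] [337.30458312  59.36055474]
```

The front gap reads about 8 mm, judging by its table end at r≈91 mm. Next is the right rest.

play_rows:
  commands:
    - {"dx": 0, "dy": 0, "dz": 30, "wx": 0, "wy": 0, "wz": 0}
    - {"dx": 0, "dy": 0, "dz": 60, "wx": 0, "wy": 0, "wz": 0}
    - {"dx": 0, "dy": 0, "dz": 65, "wx": 0, "wy": 0, "wz": 0}
    - {"dx": 0, "dy": 0, "dz": 69, "wx": 0, "wy": 0, "wz": 0}
    - {"dx": 0, "dy": 0, "dz": 73, "wx": 0, "wy": 0, "wz": 0}
    - {"dx": 0, "dy": 0, "dz": 76, "wx": 0, "wy": 0, "wz": 0}
    - {"dx": 0, "dy": 0, "dz": 79, "wx": 0, "wy": 0, "wz": 0}
    - {"dx": 0, "dy": 0, "dz": 79, "wx": 0, "wy": 0, "wz": 0}

```text
time: 22.15
tcp_pos: [0.5249, -0.0137, 0.1205]
eef_rot: [0.4, 3.114, 0.001]
force: [2.5, 2.5, 0.6]
width: 0.012
grasp_force: 50.0
```

play_rows:
  commands:
    - {"dx": 0, "dy": 0, "dz": 3, "wx": 0, "wy": 0, "wz": 0}
    - {"dx": 0, "dy": 0, "dz": 6, "wx": 0, "wy": 0, "wz": 0}
    - {"dx": 0, "dy": 0, "dz": 9, "wx": 0, "wy": 0, "wz": 0}
    - {"dx": 0, "dy": 0, "dz": 10.5, "wx": 0, "wy": 0, "wz": 0}
    - {"dx": 0, "dy": 0, "dz": 10.5, "wx": 0, "wy": 0, "wz": 0}

```text
time: 22.65
tcp_pos: [0.5239, -0.0139, 0.1098]
eef_rot: [-0.4, -3.115, 0.0]
force: [-5.6, 4.6, 21.6]
width: 0.0119
grasp_force: 50.0
```

play_rows:
  commands:
    - {"dx": 0, "dy": 0, "dz": -10, "wx": 0, "wy": 0, "wz": 0}
    - {"dx": 0, "dy": 0, "dz": -30, "wx": 0, "wy": 0, "wz": 0}
    - {"dx": 0, "dy": 0, "dz": -60, "wx": 0, "wy": 0, "wz": 0}
    - {"dx": 0, "dy": 0, "dz": -90, "wx": 0, "wy": 0, "wz": -8}
    - {"dx": 9, "dy": 25, "dz": -90, "wx": 0, "wy": 0, "wz": -16}
    - {"dx": 18, "dy": 50, "dz": -90, "wx": 0, "wy": 0, "wz": -24}
    - {"dx": 27, "dy": 75, "dz": -90, "wx": 0, "wy": 0, "wz": -32}
    - {"dx": 35.6, "dy": 99.2, "dz": -90, "wx": 0, "wy": 0, "wz": -39.7}

```text
time: 23.45
tcp_pos: [0.5137, 0.0917, 0.199]
eef_rot: [0.691, -3.064, 0.001]
force: [0.3, -0.3, -0.8]
width: 0.0118
grasp_force: 50.0
```

play_rows:
  commands:
    - {"dx": 0, "dy": 0, "dz": 0, "wx": 0, "wy": 0, "wz": 0}
    - {"dx": 0, "dy": 0, "dz": 0, "wx": 0, "wy": 0, "wz": 0}
    - {"dx": 0, "dy": 0, "dz": 0, "wx": 0, "wy": 0, "wz": 0}

```text
time: 23.75
tcp_pos: [0.5142, 0.0905, 0.199]
eef_rot: [0.679, -3.067, 0.0]
force: [0.2, -0.4, -0.9]
width: 0.0121
grasp_force: 50.0
```

```bash
cat >> h.py <<'E'
def prof(c,a,S=(.5335,.0398)):
    u=np.array([np.cos(np.radians(a)),np.sin(np.radians(a))]);q=[np.array(S)+u*R for R in np.arange(.05,.115,.001)];px=proj(c,[[*p,.068] for p in q])
    print([int(c['image'][int(y),int(x)].mean()) if 0<=y<400 and 0<=x<640 else -1 for x,y in px])
E
python3 - <<'E'
from h import *
s=r.sense();c=cam('wrist')
print(s['tcp_pos'],s['force'],s['width']);go([.5147,.0911,.120],115)
prof(c,186);prof(c,-104.7)
E
```

```text
[0.51423221 0.09046646 0.19901507] [ 0.21006517 -0.37958883 -0.87348384] 0.012091607156172208
d [-0.7  0.5 79.1] w [-0.   -0.03 -0.02]
[105, 89, 88, 88, 88, 89, 89, 89, 88, 87, 120, 126, 126, 127, 140, 172, 183, 186, 183, 185, 163, 175, 184, 175, 183, 160, 175, 185, 178, 178, 185, 163, 184, 165, 177, 185, 177, 177, 184, 186, 186, 112, 106, 105, 104, 96, 101, 101, 69, 65, 67, 68, 68, 69, 67, 68, 66, 66, 66, 68, 85, 100, 102, 100, 99]
[83, 84, 83, 84, 97, 104, 100, 116, 115, 116, 114, 115, 118, 129, 173, 188, 182, 182, 160, 110, 110, 124, 142, 111, 109, 128, 140, 109, 114, 127, 127, 139, 118, 128, 130, 142, 120, 172, 182, 177, 107, 86, 88, 82, 78, 75, 56, 52, 63, 62, 64, 61, 62, 61, 63, 60, 61, 60, 65, 89, 93, 91, 91, 89, 90]
```

play_rows:
  commands:
    - {"dx": 0, "dy": 0.5, "dz": 30, "wx": 0, "wy": 0, "wz": 0}
    - {"dx": 0, "dy": 0.5, "dz": 60, "wx": 0, "wy": 0, "wz": 0}
    - {"dx": 0, "dy": 0.5, "dz": 65, "wx": 0, "wy": 0, "wz": 0}
    - {"dx": 0, "dy": 0.5, "dz": 69, "wx": 0, "wy": 0, "wz": 0}
    - {"dx": 0, "dy": 0.5, "dz": 73, "wx": 0, "wy": 0, "wz": 0}
    - {"dx": 0, "dy": 0.5, "dz": 76, "wx": 0, "wy": 0, "wz": 0}
    - {"dx": 0, "dy": 0.5, "dz": 79, "wx": 0, "wy": 0, "wz": 0}
    - {"dx": 0, "dy": 0.5, "dz": 79, "wx": 0, "wy": 0, "wz": 0}

```text
time: 24.6
tcp_pos: [0.5159, 0.0915, 0.1217]
eef_rot: [-0.681, 3.063, -0.001]
force: [3.8, -2.2, 1.3]
width: 0.0115
grasp_force: 50.0
```

play_rows:
  commands:
    - {"dx": 0, "dy": 0, "dz": 3, "wx": 0, "wy": 0, "wz": 0}
    - {"dx": 0, "dy": 0, "dz": 6, "wx": 0, "wy": 0, "wz": 0}
    - {"dx": 0, "dy": 0, "dz": 9, "wx": 0, "wy": 0, "wz": 0}
    - {"dx": 0, "dy": 0, "dz": 10.5, "wx": 0, "wy": 0, "wz": 0}
    - {"dx": 0, "dy": 0, "dz": 10.5, "wx": 0, "wy": 0, "wz": 0}
    - {"dx": 0, "dy": 0, "dz": 10.5, "wx": 0, "wy": 0, "wz": 0}
    - {"dx": 0, "dy": 0, "dz": 10.5, "wx": 0, "wy": 0, "wz": 0}

```text
time: 25.3
tcp_pos: [0.5141, 0.0915, 0.11]
eef_rot: [0.682, -3.066, -0.0]
force: [-1.3, -4.3, 12.6]
width: 0.0119
grasp_force: 50.0
```

play_rows:
  commands:
    - {"dx": 0, "dy": 0, "dz": 1, "wx": 0, "wy": 0, "wz": 0}
    - {"dx": 0, "dy": 0, "dz": 1, "wx": 0, "wy": 0, "wz": 0}
    - {"dx": 0, "dy": 0, "dz": 1, "wx": 0, "wy": 0, "wz": 0}

```text
time: 25.6
tcp_pos: [0.5143, 0.0916, 0.1098]
eef_rot: [0.682, -3.066, -0.0]
force: [-6.8, -5.3, 28.5]
width: 0.012
grasp_force: 50.0
```

play_rows:
  commands:
    - {"dx": 0, "dy": 0, "dz": -10, "wx": 0, "wy": 0, "wz": 0}
    - {"dx": 0, "dy": 0, "dz": -30, "wx": 0, "wy": 0, "wz": 0}
    - {"dx": 0, "dy": 0, "dz": -60, "wx": 0, "wy": 0, "wz": 0}
    - {"dx": 0, "dy": 0, "dz": -90, "wx": 0, "wy": 0, "wz": 8}
    - {"dx": -5, "dy": 35, "dz": -90, "wx": 0, "wy": 0, "wz": 16.5}
    - {"dx": -10, "dy": 70, "dz": -90, "wx": 0, "wy": 0, "wz": 25}
    - {"dx": -15, "dy": 105, "dz": -90, "wx": 0, "wy": 0, "wz": 33.5}
    - {"dx": -20, "dy": 140, "dz": -90, "wx": 0, "wy": 0, "wz": 42}

```text
time: 26.4
tcp_pos: [0.4717, 0.228, 0.1984]
eef_rot: [-0.472, -3.105, 0.0]
force: [0.3, -0.6, -0.3]
width: 0.012
grasp_force: 50.0
```

Run:
```python
from h import *
go([.4631,.2601,.17],11.6)
```

```text
d [17.7 28.1 28.5] w [-6.000e-02 -5.000e-02  6.111e+01]
```

play_rows:
  commands:
    - {"dx": 6, "dy": 9, "dz": 0, "wx": 0, "wy": 0, "wz": 8}
    - {"dx": 12, "dy": 18, "dz": 0, "wx": 0, "wy": 0, "wz": 16}
    - {"dx": 17.7, "dy": 28, "dz": 0, "wx": 0, "wy": 0, "wz": 24}
    - {"dx": 17.7, "dy": 28, "dz": 0, "wx": 0, "wy": 0, "wz": 32}
    - {"dx": 17.7, "dy": 28, "dz": 10, "wx": 0, "wy": 0, "wz": 40}
    - {"dx": 17.7, "dy": 28, "dz": 20, "wx": 0, "wy": 0, "wz": 48}
    - {"dx": 17.7, "dy": 28, "dz": 28, "wx": 0, "wy": 0, "wz": 56}
    - {"dx": 17.7, "dy": 28, "dz": 28, "wx": 0, "wy": 0, "wz": 61.1}

```text
time: 27.2
tcp_pos: [0.4629, 0.2585, 0.1692]
eef_rot: [-1.983, -2.434, 0.004]
force: [-0.4, 0.4, -1.7]
width: 0.0118
grasp_force: 50.0
```

play_rows:
  commands:
    - {"dx": 0, "dy": 0, "dz": 0, "wx": 0, "wy": 0, "wz": 0}
    - {"dx": 0, "dy": 0, "dz": 0, "wx": 0, "wy": 0, "wz": 0}
    - {"dx": 0, "dy": 0, "dz": 0, "wx": 0, "wy": 0, "wz": 0}

```text
time: 27.5
tcp_pos: [0.4641, 0.2588, 0.1708]
eef_rot: [-1.975, -2.443, 0.0]
force: [0.4, 0.6, -1.6]
width: 0.0118
grasp_force: 50.0
```

Run:
```python
from h import *
go([.4631,.2601,.116],11.6)
```

```text
d [ 1.5 -0.7 54.8] w [-0.01 -0.    0.51]
```

play_rows:
  commands:
    - {"dx": 1.5, "dy": -0.7, "dz": 20, "wx": 0, "wy": 0, "wz": 0.5}
    - {"dx": 1.5, "dy": -0.7, "dz": 45, "wx": 0, "wy": 0, "wz": 0.5}
    - {"dx": 1.5, "dy": -0.7, "dz": 54, "wx": 0, "wy": 0, "wz": 0.5}
    - {"dx": 1.5, "dy": -0.7, "dz": 58, "wx": 0, "wy": 0, "wz": 0.5}
    - {"dx": 1.5, "dy": -0.7, "dz": 62, "wx": 0, "wy": 0, "wz": 0.5}
    - {"dx": 1.5, "dy": -0.7, "dz": 66, "wx": 0, "wy": 0, "wz": 0.5}
    - {"dx": 1.5, "dy": -0.7, "dz": 66, "wx": 0, "wy": 0, "wz": 0.5}

```text
time: 28.2
tcp_pos: [0.4633, 0.2601, 0.1048]
eef_rot: [1.988, 2.433, 0.0]
force: [0.6, -0.1, -1.0]
width: 0.012
grasp_force: 50.0
```

In the slot with no contact force. Go down the remaining 17 mm.

play_rows:
  commands:
    - {"dx": 0, "dy": 0, "dz": 5, "wx": 0, "wy": 0, "wz": 0}
    - {"dx": 0, "dy": 0, "dz": 10, "wx": 0, "wy": 0, "wz": 0}
    - {"dx": 0, "dy": 0, "dz": 14, "wx": 0, "wy": 0, "wz": 0}
    - {"dx": 0, "dy": 0, "dz": 17, "wx": 0, "wy": 0, "wz": 0}
    - {"dx": 0, "dy": 0, "dz": 17.5, "wx": 0, "wy": 0, "wz": 0}
    - {"dx": 0, "dy": 0, "dz": 17.5, "wx": 0, "wy": 0, "wz": 0}

```text
time: 28.8
tcp_pos: [0.4631, 0.2601, 0.088]
eef_rot: [-1.988, -2.432, 0.001]
force: [-8.7, -3.9, 23.0]
width: 0.0119
grasp_force: 50.0
```

play_rows:
  commands:
    - {"dx": 0, "dy": 0, "dz": 0, "wx": 0, "wy": 0, "wz": 0}
    - {"dx": 0, "dy": 0, "dz": 0, "wx": 0, "wy": 0, "wz": 0}
    - {"dx": 0, "dy": 0, "dz": 0, "wx": 0, "wy": 0, "wz": 0}
    - {"dx": 0, "dy": 0, "dz": -30, "wx": 0, "wy": 0, "wz": 0}
    - {"dx": 0, "dy": 0, "dz": -75, "wx": 0, "wy": 0, "wz": 0}
    - {"dx": 0, "dy": 0, "dz": -123, "wx": 0, "wy": 0, "wz": 0}
    - {"dx": 0, "dy": 0, "dz": -171, "wx": 0, "wy": 0, "wz": 0}
    - {"dx": 0, "dy": 0, "dz": -220, "wx": 0, "wy": 0, "wz": 0}
  fingers: 50

```text
time: 29.6
tcp_pos: [0.4628, 0.2599, 0.3091]
eef_rot: [-1.988, -2.432, 0.0]
force: [0.9, -0.3, 0.0]
width: 0.0501
grasp_force: 0.0
```

Run:
```python
from h import *
c=cam('wrist');c2=cam('scene');np.savez('s10.npz',**c2)
a=cv2.resize(c2['image'][130:230,210:350],(700,500),interpolation=cv2.INTER_CUBIC);cv2.imwrite('pics/s10.png',a)
go([.642,.0537,.375],6)
```

```text
d [-238.5  132.   -60.6] w [ 0.53 -0.18  5.48]
```

View pics/s10.png

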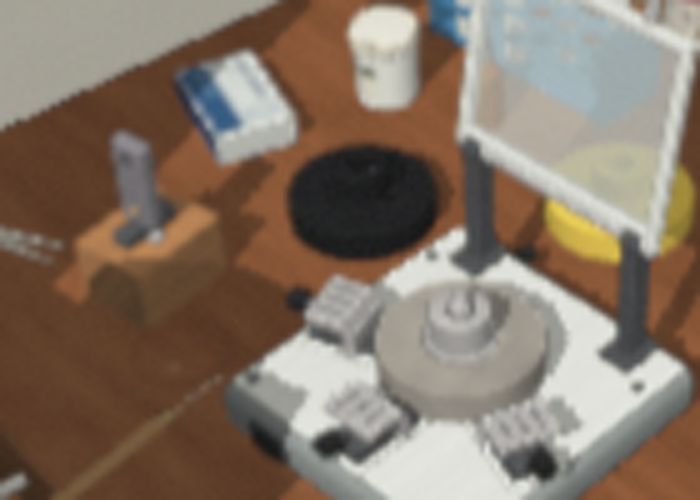

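The gauge is upright in its stand at (135,190). The wheel is seated at (455,340) with visible gaps to the three rests, and the guard is up. Next, lower the guard.

play_rows:
  commands:
    - {"dx": 0, "dy": 0, "dz": -40, "wx": 0, "wy": 0, "wz": 0}
    - {"dx": -40, "dy": 22, "dz": -62, "wx": 0, "wy": 0, "wz": 2}
    - {"dx": -80, "dy": 44, "dz": -62, "wx": 0, "wy": 0, "wz": 4}
    - {"dx": -120, "dy": 66, "dz": -62, "wx": 0, "wy": 0, "wz": 5.5}
    - {"dx": -160, "dy": 88, "dz": -62, "wx": 0, "wy": 0, "wz": 5.5}
    - {"dx": -200, "dy": 110, "dz": -62, "wx": 0, "wy": 0, "wz": 5.5}
    - {"dx": -238.5, "dy": 132, "dz": -62, "wx": 0, "wy": 0, "wz": 5.5}
    - {"dx": -238.5, "dy": 132, "dz": -62, "wx": 0, "wy": 0, "wz": 5.5}

```text
time: 30.5
tcp_pos: [0.6423, 0.0492, 0.368]
eef_rot: [2.106, 2.331, -0.001]
force: [-1.4, -0.1, 0.2]
width: 0.05
grasp_force: 0.0
```

play_rows:
  commands:
    - {"dx": 0, "dy": 0, "dz": 0, "wx": 0, "wy": 0, "wz": 0}
    - {"dx": 0, "dy": 0, "dz": 0, "wx": 0, "wy": 0, "wz": 0}

```text
time: 30.7
tcp_pos: [0.6395, 0.0532, 0.3687]
eef_rot: [-2.102, -2.334, 0.001]
force: [-0.3, 1.1, -0.1]
width: 0.0499
grasp_force: 0.0
```

Run:
```python
from h import *
print(r.sense()['tcp_pos']);go([.6455,.0541,.313],6)
```

```text
[0.63947083 0.05322062 0.36866964]
d [ 0.2  6.1 55.7] w [-0.04 -0.01  0.01]
```

play_rows:
  commands:
    - {"dx": 0, "dy": 6, "dz": 10, "wx": 0, "wy": 0, "wz": 0}
    - {"dx": 0, "dy": 6, "dz": 35, "wx": 0, "wy": 0, "wz": 0}
    - {"dx": 0, "dy": 6, "dz": 55, "wx": 0, "wy": 0, "wz": 0}
    - {"dx": 0, "dy": 6, "dz": 55, "wx": 0, "wy": 0, "wz": 0}

```text
time: 31.1
tcp_pos: [0.6445, 0.0541, 0.311]
eef_rot: [-2.099, -2.333, 0.005]
force: [-0.1, -0.2, 0.2]
width: 0.05
grasp_force: 0.0
```

play_rows:
  commands:
    - {"dx": 0, "dy": 0, "dz": 0, "wx": 0, "wy": 0, "wz": 0}
    - {"dx": 0, "dy": 0, "dz": 0, "wx": 0, "wy": 0, "wz": 0}
    - {"dx": 0, "dy": 0, "dz": 0, "wx": 0, "wy": 0, "wz": 0}
    - {"dx": 0, "dy": 0, "dz": 0, "wx": 0, "wy": 0, "wz": 0}
    - {"dx": 0, "dy": 0, "dz": 0, "wx": 0, "wy": 0, "wz": 0}
    - {"dx": 0, "dy": 0, "dz": 0, "wx": 0, "wy": 0, "wz": 0}
  fingers: 0
  grip_force: 12

```text
time: 31.7
tcp_pos: [0.6462, 0.0532, 0.3146]
eef_rot: [2.102, 2.334, 0.001]
force: [0.5, 1.5, 2.5]
width: 0.0112
grasp_force: 12.0
```

play_rows:
  commands:
    - {"dx": 0, "dy": -24, "dz": -3, "wx": 0, "wy": 0, "wz": 0}
    - {"dx": 0, "dy": -48, "dz": -2.5, "wx": 0, "wy": 0, "wz": 0}
    - {"dx": 0, "dy": -72, "dz": 1, "wx": 0, "wy": 0, "wz": 0}
    - {"dx": 0, "dy": -95, "dz": 7.5, "wx": 0, "wy": 0, "wz": 0}
    - {"dx": 0, "dy": -117, "dz": 17, "wx": 0, "wy": 0, "wz": 0}
    - {"dx": 0, "dy": -137.5, "dz": 29.5, "wx": 0, "wy": 0, "wz": 0}
    - {"dx": 0, "dy": -156.5, "dz": 44, "wx": 0, "wy": 0, "wz": 0}
    - {"dx": 0, "dy": -173, "dz": 61.5, "wx": 0, "wy": 0, "wz": 0}

```text
time: 32.5
tcp_pos: [0.4731, 0.0354, 0.2526]
eef_rot: [-2.103, -2.334, -0.001]
force: [1.3, 4.3, -1.5]
width: 0.0118
grasp_force: 12.0
```

play_rows:
  commands:
    - {"dx": 0, "dy": -14.5, "dz": 19, "wx": 0, "wy": 0, "wz": 0}
    - {"dx": 0, "dy": -26.5, "dz": 40, "wx": 0, "wy": 0, "wz": 0}
    - {"dx": 0, "dy": -35.5, "dz": 62, "wx": 0, "wy": 0, "wz": 0}
    - {"dx": 0, "dy": -41, "dz": 84, "wx": 0, "wy": 0, "wz": 0}
    - {"dx": 0, "dy": -43.5, "dz": 99, "wx": 0, "wy": 0, "wz": 0}
    - {"dx": 0, "dy": -44.5, "dz": 112, "wx": 0, "wy": 0, "wz": 0}
    - {"dx": 0, "dy": -44.5, "dz": 119, "wx": 0, "wy": 0, "wz": 0}
    - {"dx": 0, "dy": -44.5, "dz": 122, "wx": 0, "wy": 0, "wz": 0}

```text
time: 33.3
tcp_pos: [0.4296, 0.0306, 0.1307]
eef_rot: [-2.102, -2.334, 0.001]
force: [-6.8, 0.1, 15.5]
width: 0.0119
grasp_force: 12.0
```

play_rows:
  commands:
    - {"dx": 0, "dy": 0, "dz": 1, "wx": 0, "wy": 0, "wz": 0}
    - {"dx": 0, "dy": 0, "dz": 1, "wx": 0, "wy": 0, "wz": 0}

```text
time: 33.5
tcp_pos: [0.4296, 0.0306, 0.13]
eef_rot: [-2.102, -2.334, 0.001]
force: [-3.9, -0.6, 8.1]
width: 0.0116
grasp_force: 12.0
```

play_rows:
  commands:
    - {"dx": 0, "dy": 0, "dz": 0, "wx": 0, "wy": 0, "wz": 0}
    - {"dx": 0, "dy": 0, "dz": 0, "wx": 0, "wy": 0, "wz": 0}
    - {"dx": 0, "dy": 0, "dz": 0, "wx": 0, "wy": 0, "wz": 0}
    - {"dx": 0, "dy": 0, "dz": -30, "wx": 0, "wy": 0, "wz": 0}
    - {"dx": 0, "dy": 0, "dz": -70, "wx": 0, "wy": 0, "wz": 0}
    - {"dx": 0, "dy": 0, "dz": -115, "wx": 0, "wy": 0, "wz": 0}
    - {"dx": 0, "dy": 0, "dz": -150, "wx": 0, "wy": 0, "wz": 0}
    - {"dx": 0, "dy": 0, "dz": -150, "wx": 0, "wy": 0, "wz": 0}
  fingers: 50

```text
time: 34.3
tcp_pos: [0.4319, 0.0306, 0.2843]
eef_rot: [2.099, 2.33, 0.008]
force: [0.2, 0.0, 0.0]
width: 0.05
grasp_force: 0.0
```

Run:
```python
from h import *
c=cam('scene');d=np.load('scene0.npz')['image'];im=c['image']
# guard/bar: compare with start image in guard area; gauge unchanged
for nm,(x0,x1,y0,y1) in dict(bar=(255,300,180,215),guard=(270,345,155,205),gauge=(222,260,150,200),jar=(280,296,130,150),tissue=(245,270,138,165)).items():
    D=np.abs(im[y0:y1,x0:x1].astype(int)-d[y0:y1,x0:x1]).mean(2);print(nm,D.mean().round(1),(D>40).mean().round(3))
print(r.sense()['tcp_pos'],r.sense()['force'])
w=cam('wrist');print([plane(w,p,.128) for p in proj(w,[.4296,.0306,.128])])
```

```text
bar 19.5 0.19
guard 10.0 0.059
gauge 7.9 0.035
jar 44.7 0.434
tissue 48.8 0.39
[0.43077791 0.03060045 0.28179055] [ 0.10515933 -0.22121394 -1.42838838]
[array([0.4296, 0.0306, 0.128 ])]
```

```bash
python3 -c "
from h import *
print(r.finish_job())"
```

```text
the job is handed in; nothing more can be done
None
```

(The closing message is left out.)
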